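# Put the boring jig's fittings back in their kit tray

## Task

The cross-boring job is done, so put the jig's four fittings away in the plywood kit tray: slide the length stop along the T-slot to the rail's open end, lift it out and stand it upright in the square recess; lay the V-block, groove up, in the long recess; and thread both steel collars on the dowel post, the large one lying flat at the bottom and the small one flat on top of it. The plain wooden block and the ball bearing look similar but do not belong to the kit: leave them where they lie.

Things in the scene. Friction and masses are not known exactly. Their poses are not given: they have to be found in the camera images.
- stop: Length stop, loose in the T-slot (nut slack), about 0.18 kg. Rigid: T-foot 30 (x) x 25 (y) x 8 mm, neck 24 x 11 up to z = 19 mm, aluminium block 36 (x) x 32 (y) from z = 19 to 53, nut and stud on top to z = 68. Origin: centre of the foot's underside; z up, x along the slot. The foot rests on the channel floor; grip the block across y, fingertips above the rail.
- rail: Boring jig, fixed: plywood base 280 x 110 x 15 mm with a T-slot rail 50 wide on it along x. Origin: centre of the underside; x points to the open end at x = +140. Wooden head block at the other end (x -140 to -110, top z = 82). Channel floor z = 19, 30 wide, 12 high; slot mouth 16 wide; rail top z = 37. With its origin past x = 157 the stop is clear of the lips and lifts out.
- vblock: Beech V-block, 76 (x) x 40 (y) x 40 (z) mm, with a V groove 26 mm wide and 13 mm deep along x in its top; loose, groove up, lying on the bench. Origin: centre of its underside. 0.085 kg.
- blank: Look-alike, to be left: plain beech block without a groove, 76 (x) x 40 (y) x 40 mm, lying on the bench. Origin: centre of its underside.
- collar_large: Large drill depth collar: a steel ring lying flat, outside 54 mm, bore 26 mm, 16 mm high, 0.2 kg. Origin: centre of its underside, on the ring's axis; z along the axis.
- collar_small: Small drill depth collar: a steel ring lying flat, outside 38 mm, bore 20 mm, 14 mm high, 0.08 kg. Origin: centre of its underside, on the ring's axis; z along the axis.
- bearing: Look-alike, to be left: a steel ball bearing lying flat, outside 47 mm, bore 25 mm, 12 mm high, two thin races with balls between. Origin: centre of its underside.
- insert_square: Plywood tray insert, fixed, 110 (x) x 84 (y) x 22 mm, with a square recess 52 x 52 mm, 10 mm deep, at its centre: the stop's place. Origin: centre of its underside, 6 mm above the bench; recess floor z = 12, insert top z = 22. Three inserts lie in one tray in line along y, 86 mm apart, in any order; the tray's rim is 8 mm lower than their tops.
- insert_long: Plywood insert of the kit tray, fixed, 110 (x) x 84 (y) x 22 mm, with an oblong recess 92 (x) x 58 (y) mm and 10 mm deep at its centre: the V-block's place, its length along x either way round. Origin: centre of the insert's underside; recess floor at z = 12 mm, insert top at z = 22 mm.
- insert_post: Plywood insert of the kit tray, fixed, 110 x 84 x 22 mm, flat on top, with an upright wooden dowel 12 mm thick at its centre, 42 mm tall above the insert's top, its last 6 mm tapered: the collars' place. Origin: centre of the insert's underside; insert top at z = 22 mm, dowel tip at z = 64 mm.
Mind the look-alikes: they are no part of the job. What is shaped like the stop but black or turquoise is not meant.

How it is judged:
By the outcome, as a careful person would: the job done as asked, in the order asked, and still so for the second after the job is handed in, with the robot touching nothing.
It also fails if it takes over 115 s, if anything falls off the work surface, if the arm or the gripper's body presses on something with over 40 N, if the wrist force passes 120 N, or if a joint passes its speed limit or range.

## Robot

A 6-joint arm with a two-finger parallel gripper is mounted at the origin on the work surface. World frame = base frame: x ahead of the robot, y to its left, z up, the work surface at z = 0. Lengths are in m, angles in rad, forces in N, time in s.
With the tool pointing down it reaches from about 0.3 to 0.875 m from the base axis. Payload 6.4 kg.
Tool frame: the origin (TCP) lies at the very end of the fingers, on their centre line; the grasp point (between the pads) lies 19 mm behind it; z points along the fingers, y is the line along which they close (so a half turn about z gives the same grasp; the last joint's range is limited). The gripper opens to 85 mm and grips with 20 to 120 N. Pads are 22 mm wide; open, the fingers measure 114 mm over their backs; the gripper's body (76 mm by 85 mm) begins 54 mm behind the grasp point. The pads swing forward as they close: fully open they stand 13 mm farther back than shut.
Start: joints at [-1.469, 0.181, 1.607, -0, 1.354, -0.206], TCP at [0.174, -0.548, 0.193] pointing down, gripper open.
Joint ranges: [-2.99, 2.99], [-0.89, 2.07], [0.3, 2.58], [-1.14, 4.28], [0, 2.63], [-3.12, 3.12]. Speed limits (rad/s): [2.57, 2.57, 3.01, 3.14, 3.14, 3.14].

## Interface

Orientations are given as a unit quaternion [w, x, y, z].
In Python, from bench import ctrl gives the robot as it stands.
- The arm moves only by the tool jog_arm, never from a script. Its argument "series" is a list that holds one entry, the list of rows, each a list of 7 numbers: the shift along the tool's x, y, z in mm, then the turn, a rotation vector about the tool's x, y, z in rad, then the finger opening in mm, from 0 to 85.4. In form: [[[tx, ty, tz, rx, ry, rz, gripper], ...]]. A call has exactly 10 rows; each row shifts and turns the commanded pose from where the row before left it, along the tool's axes as they then stand; what a row does not reach is not made up. A row lasts 1/10 s, in which the tool goes at most 50 mm and 8.59 degrees, less where a joint would pass 70% of its speed; a pose out of reach is approached as far as the arm can. A call with a gripper value outside its range is refused whole. The fingers move at their own pace and stop on an object; the grip force is fixed at half the most. Time passes only in rows, so rows that do not move let the fingers close, or fill a call up. It gives the time, the measured TCP pose, the force, the opening and the grip force at its end, in the units of the state.
- ctrl.get_obs(): the state, without advancing time (a new reading comes with each control period).
- ctrl.camera(name): name is "scene" or "top" or "wrist"; returns a dict with "frame" (400x640x3 uint8, blue, green, red), "z_map" (400x640 float32, m along the optical axis (not along the pixel's ray), 0 where there is no reading), "fx", "fy", "cx", "cy" (pixels), "xyz" and "rotation" of the camera in the world. Camera axes: x right, y down, z forward; pixel columns grow to the right and rows downward; lengths in m; the calibration is good to about 2 mm. A picture is of the moment at which its call begins.
- ctrl.hand_in(): hands the job in; it is judged then, once.
The state is a dict: "time_s": time; "q": joint angles; "dq": joint speeds; "joint_efforts": joint torques, N m; "eef_pos": TCP position; "eef_rot": TCP orientation; "wrist_force": force on the tool from outside, world axes, zero at the start; "torque": the same for the moment, N m; "opening": opening from 0.0 (shut) to 1.0 (fully open); "grasp_force": force on a finger pad.
Only numpy, scipy, OpenCV 4.12 (cv2) and the standard library are available. Lean on these libraries where they do the work, as an engineer would, in place of code of your own. Each camera call takes 0.05 s, during which the arm holds its last target. There are 200 camera calls.

## Working session

There is one attempt and no reset: what is moved stays moved. The work goes in short steps, Python scripts to look and compute and a tool call to move; the robot and the scene stay as the last step left them, time stands still between calls to the robot, and variables do not carry over. Pictures are saved under pics/ and viewed, at most 15 in all, crops included, and the job is handed in when it is done.

Besides the shell and the picture viewer there is one more tool, called after ">>>" by a JSON object that holds its "method" and its "body", one argument or row to a line. jog_arm: Moves the arm, as the interface text tells. Its arguments: {"type":"object","properties":{"series":{"type":"array"}},"required":["series"]}

```bash
mkdir -p pics; ls; cat > h.py <<'E'
import numpy as np,cv2
from bench import ctrl
def shot(n,f=None):
    c=ctrl.camera(n)
    if f: cv2.imwrite(f,c['frame'])
    return c
E
python3 - <<'E'
from h import *
import pickle
d={}
for n in ['scene','top']:
    c=shot(n,f'pics/{n}0.png');d[n]=c
    print(n,c['fx'],c['cx'],c['cy'],c['xyz'],np.array(c['rotation']).round(3).tolist())
pickle.dump(d,open('d0.pkl','wb'))
o=ctrl.get_obs();print({k:np.round(v,3).tolist() for k,v in o.items()})
E
```

```text
pics
scene 426.4449637027543 322.64270304641764 197.35331090942694 [1.12504744 0.46337688 0.66694227] [-0.182, 0.407, 0.81, -0.382]
top 451.9717479925199 316.7828622228599 202.6066728508512 [0.45331161 0.02633208 1.14369058] [-0.044, 0.716, -0.695, 0.036]
{'time_s': 0.1, 'q': [-1.469, 0.181, 1.608, -0.0, 1.354, -0.206], 'dq': [-0.001, -0.002, -0.003, -0.001, -0.0, 0.002], 'joint_efforts': [0.0, -44.588, -35.224, -0.0, 0.004, 0.0], 'eef_pos': [0.174, -0.547, 0.193], 'eef_rot': [-0.001, 0.988, 0.153, 0.0], 'wrist_force': [-0.679, -0.258, 0.334], 'torque': [0.037, 0.015, 0.018], 'grasp_force': 0.0, 'opening': 0.999}
```

View pics/top0.png

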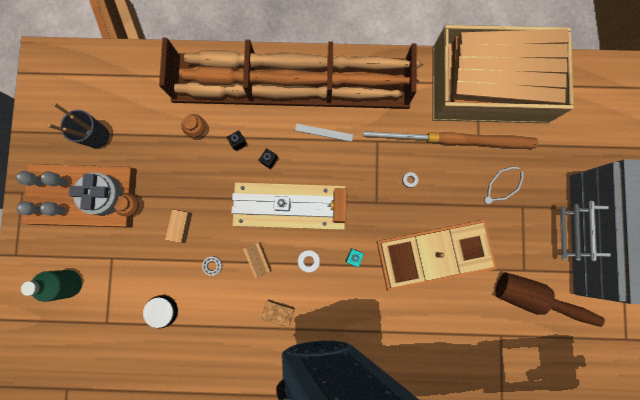

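View pics/scene0.png

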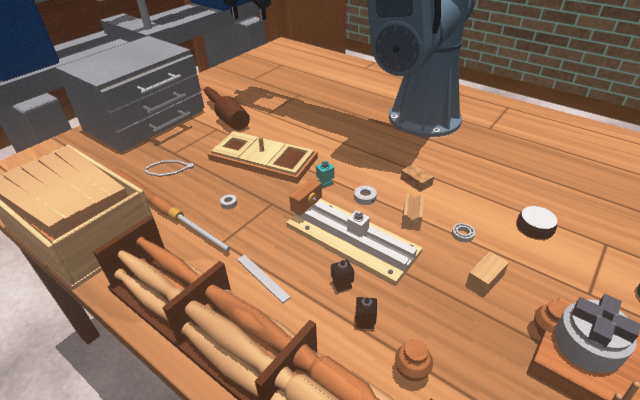

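Top view: the stop is on the rail at (282,203), with the head block right, so the open end is left (+y). The tray's inserts are long (405,262), post (438,254) and square (471,247).

- **Block candidates:** (257,260) shows a groove line, (178,226) is plain, and (278,313) is a rough offcut.
- **Ring candidates:** (309,261) is thick and large, (411,180) is small, and (212,266) shows two races with balls, so it is the bearing.
- **Stop look-alikes:** black at (237,140) and (268,158), turquoise at (355,257).

I'll confirm these in one crop and measure them.

```bash
cat >> h.py <<'E'
from scipy.spatial.transform import Rotation as R
def rot(c):
    q=np.array(c['rotation'])
    return R.from_quat(q[[1,2,3,0]]).as_matrix() if q.size==4 else q
def cloud(c):
    v,u=np.mgrid[:400,:640]; z=c['z_map']
    p=np.stack([(u-c['cx'])/c['fx']*z,(v-c['cy'])/c['fy']*z,z],-1)
    return p@rot(c).T+np.array(c['xyz'])
def onplane(c,u,v,h):
    d=np.stack([(np.asarray(u,float)-c['cx'])/c['fx'],(np.asarray(v,float)-c['cy'])/c['fy'],np.ones(np.shape(u))],-1)@rot(c).T
    o=np.array(c['xyz']); return o+d*((h-o[2])/d[...,2])[...,None]
def proj(c,p):
    q=(np.asarray(p)-np.array(c['xyz']))@rot(c); return q[...,0]/q[...,2]*c['fx']+c['cx'],q[...,1]/q[...,2]*c['fy']+c['cy']
def tri(a,ua,b,ub):
    A=[];B=[]
    for c,(u,v) in ((a,ua),(b,ub)):
        d=rot(c)@[(u-c['cx'])/c['fx'],(v-c['cy'])/c['fy'],1];d/=np.linalg.norm(d)
        M=np.eye(3)-np.outer(d,d);A.append(M);B.append(M@np.array(c['xyz']))
    p=np.linalg.lstsq(np.vstack(A),np.hstack(B),rcond=None)[0]
    return p,max(np.linalg.norm(M@p-b) for M,b in zip(A,B))
E
python3 - <<'E'
from h import *
import pickle
d=pickle.load(open('d0.pkl','rb'));t=d['top'];s=d['scene']
print('tcp proj',proj(t,[.174,-.547,.193]),proj(s,[.174,-.547,.193]))
P=cloud(t);Z=P[...,2]
print('bench z',[round(float(Z[r,c]),4) for r,c in((230,210),(200,380),(290,350),(140,330))], 'noise',Z[220:240,200:230].std())
m=((Z>.005)&(Z<.12)).astype(np.uint8)
n,l,st,ce=cv2.connectedComponentsWithStats(m)
for i in range(1,n):
    if st[i,4]<60: continue
    q=P[l==i];k=q[q[:,2]>q[:,2].max()-.008] if st[i,4]<1500 else q
    (c,sz,a)=cv2.minAreaRect((k[:,:2]*1000).astype(np.float32))
    print(ce[i].round(),st[i,4],'ztop',q[:,2].max().round(4),'med',np.median(q[:,2]).round(4),'ctr',np.round(c,1),'size',np.round(sz,1),'ang',round(a,1))
f=t['frame']
cr=[cv2.resize(f[y-25:y+25,x-33:x+33],(264,200),interpolation=cv2.INTER_CUBIC) for x,y in((257,260),(178,226),(278,313),(309,261),(411,180),(212,266),(282,203),(405,262),(471,247))]
cv2.imwrite('pics/crop.png',np.vstack([np.hstack(cr[i:i+3]) for i in(0,3,6)]))
E
```

```text
tcp proj (np.float64(603.500575801489), np.float64(402.7771823887145)) (np.float64(251.58967365222085), np.float64(36.02182625930831))
bench z [0.0008, -0.0011, -0.0002, 0.0008] noise 0.04674945882539229
[484.  87.] 4983 ztop 0.12 med 0.0935 ctr [ 905.9 -398.8] size [302.1 202.8] ang 89.9
[288.  78.] 13274 ztop 0.1156 med 0.0789 ctr [906.6 126.2] size [144.3 682.4] ang 0.0
[ 84. 129.] 1176 ztop 0.1199 med 0.0703 ctr [739.8 614.2] size [41.1 44.7] ang 78.5
[193. 125.] 438 ztop 0.075 med 0.0544 ctr [765.2 359.4] size [34.7 32.8] ang 46.8
[236. 140.] 240 ztop 0.07 med 0.0518 ctr [728.6 249. ] size [16.3  9.2] ang 82.2
[465. 139.] 1535 ztop 0.0368 med 0.0262 ctr [ 754.6 -288.5] size [436.6  31. ] ang 88.7
[268. 158.] 233 ztop 0.0686 med 0.0522 ctr [686.2 168.6] size [16.1 13.7] ang 16.5
[ 77. 196.] 6141 ztop 0.12 med 0.041 ctr [580.  628.9] size [152.6 286.5] ang 0.0
[580. 235.] 3058 ztop 0.1199 med 0.0686 ctr [ 509.4 -581.7] size [308.8  82.8] ang 11.1
[410. 179.] 145 ztop 0.0198 med 0.0134 ctr [ 647.6 -191.8] size [36.2 36. ] ang 0.5
[289. 206.] 4899 ztop 0.0889 med 0.0175 ctr [572.  1
[... 169 characters left out ...]
255.5] size [124.9 275.9] ang 13.3
[257. 260.] 568 ztop 0.0437 med 0.0351 ctr [434.2 184.9] size [75.2 40.1] ang 24.8
[354. 257.] 212 ztop 0.0684 med 0.0528 ctr [447.1 -53.5] size [15.2 15.2] ang 46.7
[308. 261.] 289 ztop 0.0211 med 0.0151 ctr [436.   59.2] size [51.7 49.6] ang 2.3
[211. 266.] 186 ztop 0.0154 med 0.01 ctr [415.3 300.1] size [44.9 46.2] ang 4.7
[ 59. 284.] 1059 ztop 0.1199 med 0.0866 ctr [361.7 654.4] size [51.7 42.2] ang 11.5
[539. 299.] 2310 ztop 0.0787 med 0.0593 ctr [ 354.2 -524.2] size [253.2  74.6] ang 72.3
[160. 311.] 891 ztop 0.0367 med 0.0302 ctr [301.6 419.2] size [70.4 71.4] ang 28.1
[277. 313.] 577 ztop 0.0328 med 0.0269 ctr [306.8 129.7] size [69.8 45. ] ang 74.5
```

View pics/crop.png

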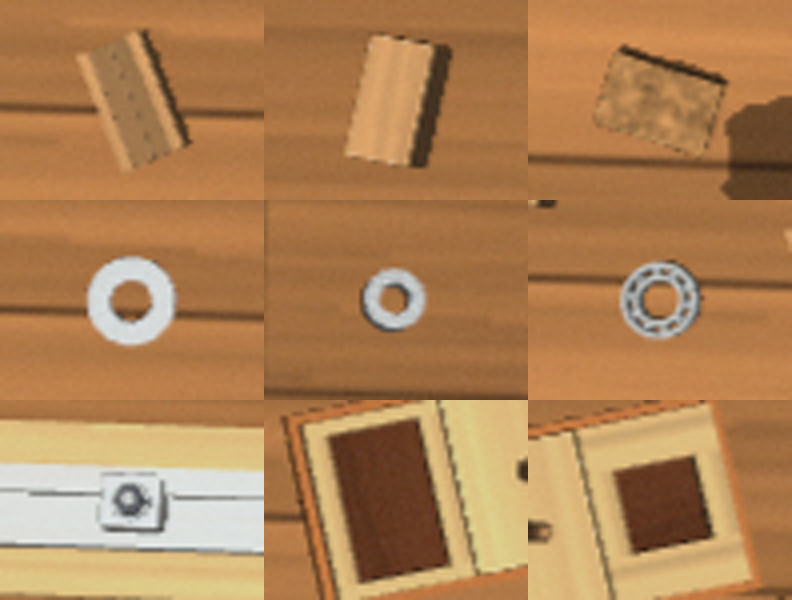

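The crop confirms the choice. (257,260) has the groove, (178,226) is plain and (278,313) is an offcut. The solid rings are (309,261) large and (411,180) small, and (212,266) shows balls, so it is the bearing. The bare-aluminium stop is on the rail. Next I'll take exact poses from masks and two views.

```bash
python3 - <<'E'
from h import *
import pickle
d=pickle.load(open('d0.pkl','rb'));t=d['top'];s=d['scene']
def blob(c,ctr,r,fn):
    x,y=ctr;f=c['frame'][y-r:y+r,x-r:x+r].astype(int);hsv=cv2.cvtColor(f.astype(np.uint8),cv2.COLOR_BGR2HSV)
    m=fn(f,hsv).astype(np.uint8)
    cs,_=cv2.findContours(m,cv2.RETR_EXTERNAL,cv2.CHAIN_APPROX_NONE)
    k=max(cs,key=cv2.contourArea)[:,0].astype(float)+[x-r,y-r]
    return k
grey=lambda f,h:(h[...,1]<40)&(h[...,2]>130)
dark=lambda f,h:(h[...,2]<135)&(h[...,0]<20)
yel=lambda f,h:(h[...,2]>185)&(h[...,0]>14)
def M(k):
    m=cv2.moments(k.astype(np.float32).reshape(-1,1,2));return np.array([m['m10'],m['m01']])/m['m00']
for n,ut,us,h,r in(('large',(309,261),(365,194),.016,18),('small',(411,180),(229,201),.014,14)):
    kt=blob(t,ut,r,grey);ks=blob(s,us,r+2,grey)
    g=onplane(t,kt[:,0],kt[:,1],h);print(n,'top px',M(kt).round(1),'on plane',onplane(t,*M(kt),h).round(4),'dia',np.round(cv2.minEnclosingCircle((g[:,:2]*1000).astype(np.float32))[1]*2,1))
    print('  scene plane',onplane(s,*M(ks),h).round(4),'tri',*tri(t,M(kt),s,M(ks)))
for n,ut,us,h,r in(('long',(405,262),(290,160),.028,28),('sq',(471,247),(234,142),.028,20)):
    kt=blob(t,ut,r,dark);g=onplane(t,kt[:,0],kt[:,1],h)
    ks=blob(s,us,20,dark)
    print(n,[np.round(x,1) for x in cv2.minAreaRect((g[:,:2]*1000).astype(np.float32))],'scene',onplane(s,*M(ks),h).round(4),'tri',*tri(t,M(kt),s,M(ks)))
# rail base
f=t['frame'];hsv=cv2.cvtColor(f,cv2.COLOR_BGR2HSV);print('yel px',hsv[188,260],hsv[188,310],hsv[222,260],hsv[250,430],'bench',hsv[235,290],'blk',hsv[245,257],hsv[255,252],hsv[263,257])
print('dowel rows top');
kt=blob(t,(438,254),12,lambda f,h:h[...,2]<150);print(kt.mean(0),kt.min(0),kt.max(0))
ks=blob(s,(261,144),10,lambda f,h:h[...,2]<150);print(ks.mean(0),ks.min(0),ks.max(0))
E
```

```text
large top px [308.4 260.7] on plane [0.4357 0.0582 0.016 ] dia 54.2
  scene plane [0.437  0.0587 0.016 ] tri [0.43571665 0.05806381 0.01486087] 0.00014220554103594268
small top px [410.  179.3] on plane [ 0.6472 -0.1917  0.014 ] dia 37.7
  scene plane [ 0.6482 -0.1919  0.014 ] tri [ 0.64755146 -0.19216817  0.01338492] 0.000402528566265276
long [array([ 440.4, -173.1]), array([90.4, 57.2]), np.float64(13.0)] scene [ 0.4414 -0.1731  0.028 ] tri [ 0.44031992 -0.17351912  0.0271633 ] 0.00046275971783621964
sq [array([ 479.4, -340.4]), array([50.3, 51.1]), np.float64(12.9)] scene [ 0.4113 -0.4104  0.028 ] tri [ 0.47970701 -0.32236086  0.09019197] 0.0028025211175999923
yel px [ 22 103 222] [ 19 110 222] [ 22 103 222] [ 20 106 224] bench [ 14 151 167] blk [ 15 130 217] [ 15 129 158] [ 15 131 160]
dowel rows top
[439.04347826 254.26086957] [435. 252.] [443. 257.]
[261.03571429 144.5       ] [259. 139.] [263. 150.]
```

```bash
python3 - <<'E'
from h import *
import pickle
d=pickle.load(open('d0.pkl','rb'));t=d['top'];s=d['scene']
a=cv2.resize(t['frame'][175:235,220:355],(540,240),interpolation=cv2.INTER_CUBIC)
b=cv2.resize(s['frame'][175:285,280:430],(480,352),interpolation=cv2.INTER_CUBIC)
c=cv2.resize(s['frame'][120:185,200:325],(320,166),interpolation=cv2.INTER_CUBIC)
o=np.zeros((592,800,3),np.uint8);o[:240,:540]=a;o[240:,:480]=b;o[240:406,480:]=c
cv2.imwrite('pics/crop2.png',o)
E
```

```text
(no output)
```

View pics/crop2.png

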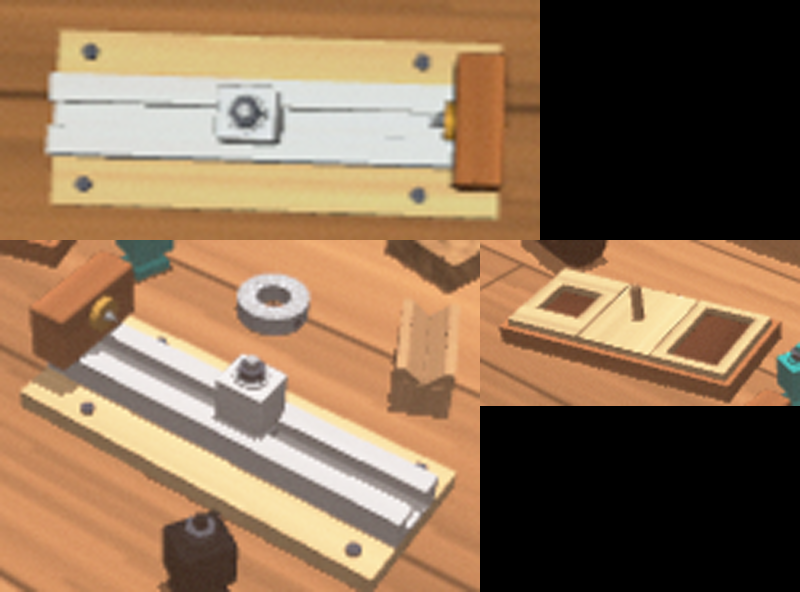

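The crop shows the jig's four screws at about (91,51), (422,62), (83,184) and (418,195), the open end left, and the V-block with its groove up. Next come the rail axis, the stop position and the V-block.

```bash
python3 - <<'E'
from h import *
import pickle
d=pickle.load(open('d0.pkl','rb'));t=d['top'];s=d['scene']
f=t['frame'];hsv=cv2.cvtColor(f,cv2.COLOR_BGR2HSV)
# screws: refine by dark centroid
sc=[]
for u,v in((91,51),(422,62),(83,184),(418,195)):
    x,y=round(220+u/4),round(175+v/4);w=hsv[y-4:y+5,x-4:x+5,2].astype(float);w=np.clip(180-w,0,None);g=np.mgrid[-4:5,-4:5]
    sc.append(onplane(t,x+(w*g[1]).sum()/w.sum(),y+(w*g[0]).sum()/w.sum(),.016)[:2])
sc=np.array(sc)*1000;print('screws',sc.round(1),'ctr',sc.mean(0).round(1))
for a,b in((1,0),(3,2)):
    e=sc[b]-sc[a];print('dir',np.degrees(np.arctan2(e[1],e[0])).round(2),np.linalg.norm(e).round(1))
m=((hsv[...,0]>17)&(hsv[...,2]>190)&(hsv[...,1]>60)).astype(np.uint8);m[:,:200]=0;m[:,355:]=0;m[:170]=0;m[240:]=0
v,u=np.nonzero(m);g=onplane(t,u,v,.015)[:,:2]*1000
print('base',[np.round(x,1) for x in cv2.minAreaRect(g.astype(np.float32))])
# stop top face: depth
P=cloud(t)
w=(slice(190,218),slice(268,298));q=P[w].reshape(-1,3);q=q[q[:,2]>.06]
print('stop depth', (q.mean(0)*1000).round(1), [np.round(x,1) for x in cv2.minAreaRect((q[:,:2]*1000).astype(np.float32))],np.median(q[:,2]))
# stud tip two views: top crop (245,110)/4 ; scene crop (251,125)/3.2
st=(220+245/4,175+110/4);ss=(280+251/3.2,175+(362-240)/3.2)
print('stud tri',*tri(t,st,s,ss),onplane(t,*st,.087))
# block top face centre: top crop(246,112), scene mean of corners
print('face',onplane(t,220+246/4,175+112/4,.072))
# vblock contour on top
hv=hsv[235:285,235:285]
q=P[235:285,230:285].reshape(-1,3);q=q[(q[:,2]>.022)&(q[:,2]<.06)];print('vb',(q.mean(0)*1000).round(1),[np.round(x,1) for x in cv2.minAreaRect((q[:,:2]*1000).astype(np.float32))])
# corners from crop.png tile0 (scale 4, offset 224,235)
for c in((78,56),(143,31),(187,147),(130,170)): print('vcorner',(onplane(t,224+c[0]/4,235+c[1]/4,.04)*1000).round(1))
o=ctrl.get_obs();print(o['eef_pos'],R.from_quat(np.array(o['eef_rot'])[[1,2,3,0]]).as_matrix().round(3))
E
```

```text
screws [[613.6 231. ]
 [612.8  21.8]
 [530.  231.2]
 [529.2  22. ]] ctr [571.4 126.5]
dir 89.77 209.3
dir 89.78 209.2
base [array([572.1, 113. ]), array([277.5, 109.7]), np.float64(89.8)]
stop depth [568.1 123.8 100. ] [array([515.8,  91.4]), array([175.1,  43.3]), np.float64(32.3)] 0.07226535007880064
stud tri [0.57103777 0.12496544 0.08248751] 0.00017594718951859805 [0.57063061 0.12439778 0.087     ]
face [0.57111231 0.1251458  0.072     ]
vb [434.1 184.9  34.4] [array([434.1, 184.9]), array([75.4, 40.3]), np.float64(24.5)]
vcorner [459.4 216.2  40. ]
vcorner [475.7 177.3  40. ]
vcorner [406.7 147.6  40. ]
vcorner [391.9 181.5  40. ]
[ 0.17417586 -0.54743092  0.19269072] [[ 0.953  0.303 -0.   ]
 [ 0.303 -0.953  0.002]
 [ 0.    -0.001 -1.   ]]
```

>>> {"method": "jog_arm", "body": {
  "series": [
    [[0,0,0,0,0,-0.1264,85],[0,0,0,0,0,-0.1264,85],[0,0,0,0,0,-0.1264,85],[0,0,0,0,0,-0.1264,85],[0,0,0,0,0,-0.1264,85],[0,0,0,0,0,-0.1264,85],[0,0,0,0,0,-0.1264,85],[0,0,0,0,0,-0.1264,85],[0,0,0,0,0,-0.1264,85],[0,0,0,0,0,-0.1264,85]]
  ]
}}

```text
time_s: 1.1
eef_pos: [0.1742, -0.5476, 0.1929]
eef_rot: [-0.0, 0.705, 0.709, 0.0]
wrist_force: [0.4, 0.9, -0.1]
opening: 0.998
grasp_force: 0.0
```

>>> {"method": "jog_arm", "body": {
  "series": [
    [[34,20,0,0,0,0,85],[34,20,0,0,0,0,85],[34,20,0,0,0,0,85],[34,20,0,0,0,0,85],[34,20,0,0,0,0,85],[34,20,0,0,0,0,85],[34,20,0,0,0,0,85],[34,20,0,0,0,0,85],[34,20,0,0,0,0,85],[34,20,0,0,0,0,85]]
  ]
}}

```text
time_s: 2.1
eef_pos: [0.3743, -0.2062, 0.1933]
eef_rot: [-0.0, 0.707, 0.707, 0.0]
wrist_force: [1.1, -0.0, -0.1]
opening: 0.994
grasp_force: 0.0
```

>>> {"method": "jog_arm", "body": {
  "series": [
    [[33,20,0,0,0,0,85],[33,20,0,0,0,0,85],[33,20,0,0,0,0,85],[33,20,0,0,0,0,85],[33,20,0,0,0,0,85],[33,20,0,0,0,0,85],[33,20,0,0,0,0,85],[33,20,0,0,0,0,85],[33,20,0,0,0,0,85],[33,18,0,0,0,0,85]]
  ]
}}

```text
time_s: 3.1
eef_pos: [0.5719, 0.124, 0.193]
eef_rot: [-0.0, 0.707, 0.708, -0.0]
wrist_force: [-0.1, -0.9, 0.9]
opening: 0.995
grasp_force: 0.0
```

```bash
python3 - <<'E'
from h import *
c=shot('wrist','pics/w1.png');print(c['fx'],c['xyz'],rot(c).round(3).tolist())
print('stop face exp',proj(c,[.5711,.125,.072]),'stud',proj(c,[.571,.125,.087]), 'rail end',proj(c,[.572,.253,.037]))
import pickle;pickle.dump(c,open('w1.pkl','wb'))
E
```

```text
288.48647824248775 [0.57140117 0.19509859 0.37231516] [[1.0, 0.001, -0.0], [0.001, -0.959, -0.284], [-0.0, 0.284, -0.959]]
stop face exp (np.float64(317.1208819046373), np.float64(183.64452056235814)) stud (np.float64(317.006500125909), np.float64(187.00175900944774)) rail end (np.float64(318.05353005009835), np.float64(58.049772161101345))
```

View pics/w1.png

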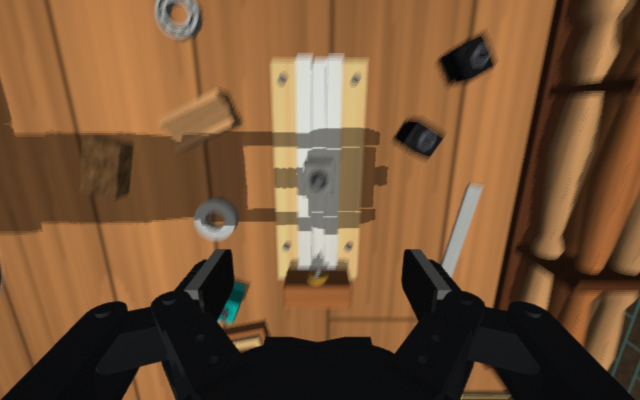

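The wrist view shows the stop at (318,178), between the fingers and centred across the rail. The rail's open end is at the top, at row 57. I'll descend and grip with the fingertips at about 43 mm, above the rail.

>>> {"method": "jog_arm", "body": {
  "series": [
    [[1,0,20,0,0,0,85],[1,0,20,0,0,0,85],[1,0,20,0,0,0,85],[1,0,20,0,0,0,85],[0,0,20,0,0,0,85],[0,0,20,0,0,0,85],[0,0,12,0,0,0,85],[0,0,8,0,0,0,85],[0,0,8,0,0,0,85],[0,0,2,0,0,0,85]]
  ]
}}

```text
time_s: 4.15
eef_pos: [0.5713, 0.1264, 0.043]
eef_rot: [-0.0, 0.707, 0.707, -0.0]
wrist_force: [-0.3, -0.1, -0.5]
opening: 0.996
grasp_force: 0.0
```

>>> {"method": "jog_arm", "body": {
  "series": [
    [[0,0,0,0,0,0,45],[0,0,0,0,0,0,40],[0,0,0,0,0,0,36],[0,0,0,0,0,0,30],[0,0,0,0,0,0,26],[0,0,0,0,0,0,22],[0,0,0,0,0,0,20],[0,0,0,0,0,0,20],[0,0,0,0,0,0,20],[0,0,0,0,0,0,20]]
  ]
}}

```text
time_s: 5.15
eef_pos: [0.5715, 0.1264, 0.0435]
eef_rot: [-0.0, 0.707, 0.707, -0.0]
wrist_force: [0.3, -0.2, 0.6]
opening: 0.232
grasp_force: 0.0
```

Opening is 20 mm with no force, so nothing is held. I'll look before doing anything else.

```bash
python3 - <<'E'
from h import *
s=shot('scene');w=shot('wrist')
a=cv2.resize(s['frame'][140:290,250:450],(640,480))
cv2.imwrite('pics/a1.png',a)
cv2.imwrite('pics/a2.png',w['frame'])
print(ctrl.get_obs()['opening'],ctrl.get_obs()['grasp_force'])
E
```

```text
0.23253357728121568 0.0
```

View pics/a1.png

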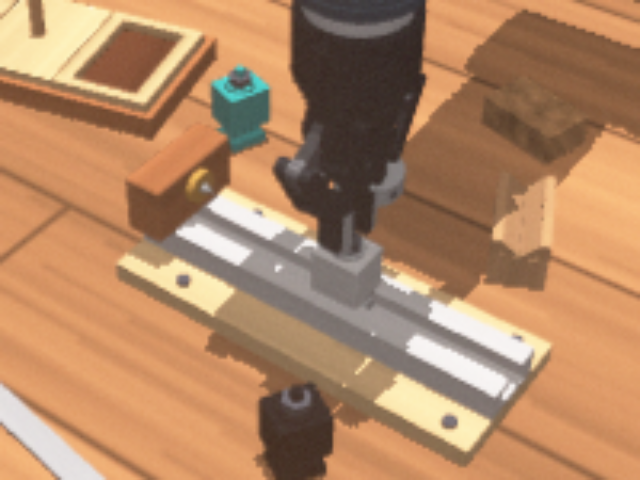

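View pics/a2.png

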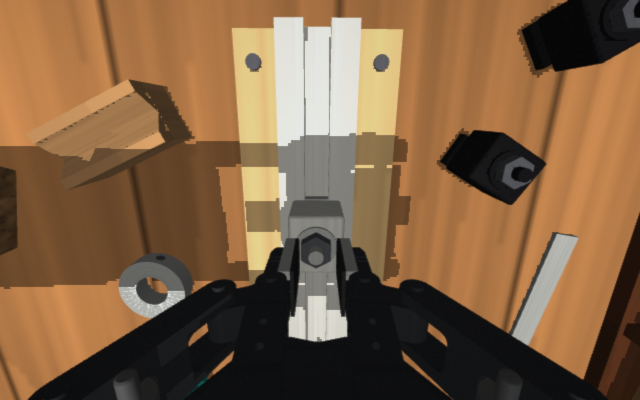

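The fingers have closed around the nut, above the block top. That means the tips stand higher than the reported TCP. I'll measure it.

```bash
python3 - <<'E'
from h import *
s=shot('scene');w=shot('wrist');t=shot('top')
print('proj tcp scene',proj(s,[.5715,.1264,.0435]),'scene tip seen',(250+345/3.2,140+252/3.2))
P=cloud(s)
for r in range(205,240,3): print(r,[(P[r,c]*1000).round(0).astype(int).tolist() for c in(350,354,358,362)])
W=cloud(w)
for (u,v) in((316,250),(316,215),(290,250),(345,250),(350,290),(290,270),(316,245),(300,100)): print('w',u,v,(W[v,u]*1000).round(0))
o=ctrl.get_obs();print(o['eef_pos'],o['q'],o['time_s'],o['wrist_force'])
E
```

```text
proj tcp scene (np.float64(358.08900132044903), np.float64(227.32307770859302)) scene tip seen (357.8125, 218.75)
205 [[622, 137, 147], [608, 137, 137], [594, 137, 127], [565, 129, 102]]
208 [[617, 134, 134], [611, 139, 132], [589, 135, 114], [563, 128, 93]]
211 [[595, 120, 103], [596, 130, 109], [591, 136, 109], [564, 129, 85]]
214 [[598, 122, 99], [596, 130, 101], [589, 135, 99], [568, 132, 81]]
217 [[579, 110, 70], [598, 132, 96], [589, 136, 91], [572, 135, 78]]
220 [[590, 118, 74], [585, 124, 73], [579, 130, 72], [576, 137, 74]]
223 [[586, 115, 61], [589, 127, 70], [586, 134, 71], [583, 142, 74]]
226 [[588, 117, 55], [588, 127, 61], [587, 135, 64], [583, 142, 65]]
229 [[589, 117, 47], [588, 127, 51], [588, 137, 58], [584, 144, 58]]
232 [[587, 116, 36], [589, 128, 44], [588, 137, 49], [583, 143, 49]]
235 [[596, 123, 38], [591, 129, 38], [588, 137, 41], [571, 137, 27]]
238 [[598, 124, 32], [599, 135, 39], [591, 140, 36], [587, 147, 37]]
w 316 250 [570. 130.  85.]
w 316 215 [570. 144.  70.]
w 290 250 [558. 136.  98.]
w 345 250 [584. 136.  98.]
w 350 290 [583. 137. 132.]
w 290 270 [560. 137. 117.]
w 316 245 [570. 130.  79.]
w 300 100 [560. 206.  35.]
[0.57153029 0.12642143 0.04348628] [1.50329202e-02 3.78346252e-01 1.68934819e+00 5.00789904e-05
 1.07395223e+00 1.40269796e-02] 5.4 [0.11283052 0.93411432 0.37634294]
```

```bash
python3 - <<'E'
from h import *
w=shot('wrist');s=shot('scene');W=cloud(w);S=cloud(s)
hsv=cv2.cvtColor(w['frame'],cv2.COLOR_BGR2HSV)
for r in range(236,330,8):
    print(r,[(c,int(hsv[r,c,2]),*(W[r,c]*1000).round(0).astype(int).tolist()) for c in(283,290,297,339,345,351)])
hs=cv2.cvtColor(s['frame'],cv2.COLOR_BGR2HSV)
m=(hs[...,2]<70);m[:,:335]=0;m[:,375:]=0;m[:160]=0;m[232:]=0
for r in range(196,232,2):
    c=np.nonzero(m[r])[0]
    if len(c): print(r,c.min(),c.max(),np.median(S[r,c],axis=0).round(3))
E
```

```text
236 [(283, 129, 547, 116, 35), (290, 123, 555, 131, 70), (297, 126, 559, 131, 71), (339, 136, 583, 132, 71), (345, 129, 590, 116, 36), (351, 131, 595, 116, 35)]
244 [(283, 138, 547, 110, 36), (290, 64, 558, 137, 93), (297, 14, 561, 136, 91), (339, 15, 582, 136, 90), (345, 64, 585, 136, 92), (351, 109, 595, 110, 36)]
252 [(283, 62, 555, 137, 101), (290, 64, 558, 136, 100), (297, 11, 561, 134, 95), (339, 12, 581, 136, 100), (345, 64, 584, 136, 100), (351, 64, 587, 136, 100)]
260 [(283, 64, 556, 137, 109), (290, 61, 559, 136, 109), (297, 11, 561, 130, 96), (339, 13, 581, 133, 101), (345, 63, 583, 136, 107), (351, 64, 586, 136, 108)]
268 [(283, 63, 557, 136, 116), (290, 31, 560, 136, 116), (297, 10, 561, 126, 97), (339, 12, 581, 129, 103), (345, 36, 582, 136, 115), (351, 64, 585, 136, 115)]
276 [(283, 18, 558, 137, 123), (290, 45, 560, 134, 118), (297, 14, 561, 122, 98), (339, 11, 581, 126, 104), (345, 57, 582, 134, 117), (351, 16, 584, 137, 123)]
284 [(283, 16, 558, 138, 129), (290, 25, 560, 130, 118), (297, 56, 561, 119, 100), (339, 10, 581, 123, 106), (345, 22, 582, 130, 118), (351, 1
[... 502 characters left out ...]
16 [(283, 15, 561, 142, 152), (290, 133, 559, 114, 117), (297, 214, 555, 49, 35), (339, 214, 588, 50, 35), (345, 129, 583, 114, 117), (351, 16, 581, 143, 153)]
324 [(283, 16, 561, 142, 156), (290, 213, 550, 43, 37), (297, 212, 555, 42, 36), (339, 213, 588, 42, 36), (345, 212, 592, 42, 35), (351, 15, 580, 142, 156)]
196 339 368 [0.594 0.136 0.149]
198 339 364 [0.619 0.136 0.16 ]
200 341 366 [0.595 0.134 0.139]
202 342 365 [0.605 0.134 0.141]
204 343 365 [0.609 0.134 0.133]
206 348 365 [0.6   0.135 0.128]
208 350 365 [0.594 0.134 0.116]
210 350 365 [0.593 0.129 0.108]
212 350 364 [0.596 0.127 0.104]
214 350 356 [0.595 0.129 0.099]
216 352 356 [0.596 0.131 0.095]
218 355 355 [0.595 0.133 0.091]
```

Both cameras put the fingertips at z≈90 mm while the reported TCP is 43.5, so the tips really stand about 46 mm above it. The lateral position is right. I'll use this offset from here on: open, lower 46 mm and grip again.

>>> {"method": "jog_arm", "body": {
  "series": [
    [[0,0,0,0,0,0,70],[0,0,0,0,0,0,70],[0,0,0,0,0,0,70],[0,0,0,0,0,0,70],[2,0,10,0,0,0,70],[2,0,10,0,0,0,70],[0,0,10,0,0,0,70],[0,0,8,0,0,0,70],[0,0,5,0,0,0,70],[0,0,3,0,0,0,70]]
  ]
}}

```text
time_s: 6.5
eef_pos: [0.5711, 0.1304, -0.0035]
eef_rot: [-0.0, 0.707, 0.707, -0.0]
wrist_force: [0.0, -0.8, 0.4]
opening: 0.819
grasp_force: 0.0
```

>>> {"method": "jog_arm", "body": {
  "series": [
    [[0,0,0,0,0,0,45],[0,0,0,0,0,0,40],[0,0,0,0,0,0,36],[0,0,0,0,0,0,30],[0,0,0,0,0,0,26],[0,0,0,0,0,0,20],[0,0,0,0,0,0,20],[0,0,0,0,0,0,20],[0,0,0,0,0,0,20],[0,0,0,0,0,0,20]]
  ]
}}

```text
time_s: 7.5
eef_pos: [0.5724, 0.1305, -0.0012]
eef_rot: [0.001, 0.707, 0.708, 0.001]
wrist_force: [-0.6, -0.3, 6.0]
opening: 0.37
grasp_force: 62.7
```

>>> {"method": "jog_arm", "body": {
  "series": [
    [[0,0,-3,0,0,0,20],[2,0,0,0,0,0,20],[5,0,0,0,0,0,20],[8,0,0,0,0,0,20],[8,0,0,0,0,0,20],[8,0,0,0,0,0,20],[8,0,0,0,0,0,20],[8,0,0,0,0,0,20],[4,0,0,0,0,0,20],[0,0,0,0,0,0,20]]
  ]
}}

```text
time_s: 8.5
eef_pos: [0.5714, 0.1821, 0.0005]
eef_rot: [0.0, 0.706, 0.708, 0.0]
wrist_force: [0.4, 0.7, -1.3]
opening: 0.366
grasp_force: 59.5
```

Smooth and with low force. I'll continue to y≈0.282.

>>> {"method": "jog_arm", "body": {
  "series": [
    [[5,0,0,0,0,0,20],[12,0,0,0,0,0,20],[12,0,0,0,0,0,20],[12,0,0,0,0,0,20],[12,0,0,0,0,0,20],[12,0,0,0,0,0,20],[12,0,0,0,0,0,20],[12,0,0,0,0,0,20],[8,0,0,0,0,0,20],[3,0,0,0,0,0,20]]
  ]
}}

```text
time_s: 9.5
eef_pos: [0.5713, 0.2825, 0.0005]
eef_rot: [-0.0, 0.706, 0.708, 0.0]
wrist_force: [0.0, -1.4, -2.1]
opening: 0.366
grasp_force: 59.5
```

```bash
python3 - <<'E'
from h import *
s=shot('scene');w=shot('wrist')
a=cv2.resize(s['frame'][160:310,290:470],(480,400));b=cv2.resize(w['frame'][120:320,220:420],(320,320))
o=np.zeros((400,800,3),np.uint8);o[:,:480]=a;o[:320,480:]=b;cv2.imwrite('pics/a3.png',o)
print(ctrl.get_obs()['eef_pos'])
E
```

```text
[5.71282414e-01 2.81781676e-01 4.07444068e-04]
```

View pics/a3.png

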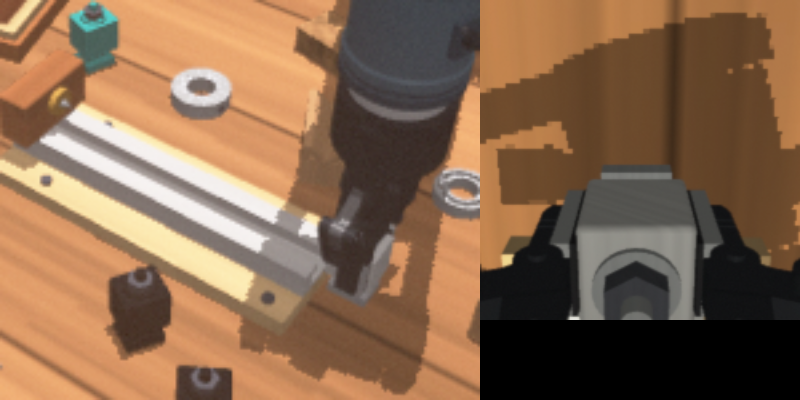

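The stop is held squarely and past the rail end, so I'll lift and carry it. The transfer to the square recess is tx −622, ty −92.

>>> {"method": "jog_arm", "body": {
  "series": [
    [[0,0,-2,0,0,0,20],[0,0,-4,0,0,0,20],[0,0,-6,0,0,0,20],[0,0,-10,0,0,0,20],[0,0,-12,0,0,0,20],[0,0,-12,0,0,0,20],[0,0,-12,0,0,0,20],[0,0,-12,0,0,0,20],[0,0,-12,0,0,0,20],[0,0,-8,0,0,0,20]]
  ]
}}

```text
time_s: 10.6
eef_pos: [0.5719, 0.2816, 0.0922]
eef_rot: [0.0, 0.707, 0.707, 0.001]
wrist_force: [-0.4, -0.3, -1.4]
opening: 0.363
grasp_force: 59.5
```

>>> {"method": "jog_arm", "body": {
  "series": [
    [[-10,-2,0,0,0,0,20],[-25,-4,0,0,0,0,20],[-34,-5,0,0,0,0,20],[-34,-5,0,0,0,0,20],[-34,-5,0,0,0,0,20],[-34,-5,0,0,0,0,20],[-34,-5,0,0,0,0,20],[-34,-5,0,0,0,0,20],[-34,-5,0,0,0,0,20],[-34,-5,0,0,0,0,20]]
  ]
}}

```text
time_s: 11.6
eef_pos: [0.5244, -0.0273, 0.0899]
eef_rot: [-0.0, 0.707, 0.707, -0.0]
wrist_force: [0.6, -0.4, -1.7]
opening: 0.362
grasp_force: 59.6
```

>>> {"method": "jog_arm", "body": {
  "series": [
    [[-34,-5,0,0,0,0,20],[-34,-5,0,0,0,0,20],[-34,-5,0,0,0,0,20],[-34,-5,0,0,0,0,20],[-34,-5,0,0,0,0,20],[-34,-5,0,0,0,0,20],[-34,-5,0,0,0,0,20],[-34,-5,0,0,0,0,20],[-30,-4,0,0,0,0,20],[-13,-2,0,0,0,0,20]]
  ]
}}

```text
time_s: 12.6
eef_pos: [0.4785, -0.3434, 0.09]
eef_rot: [-0.0, 0.708, 0.707, -0.0]
wrist_force: [0.5, 0.5, -2.7]
opening: 0.367
grasp_force: 59.6
```

>>> {"method": "jog_arm", "body": {
  "series": [
    [[0,0,0,0,0,-0.057,20],[0,0,0,0,0,-0.057,20],[0,0,0,0,0,-0.057,20],[0,0,0,0,0,-0.056,20],[0,0,0,0,0,0,20],[0,0,0,0,0,0,20],[0,0,0,0,0,0,20],[0,0,0,0,0,0,20],[0,0,0,0,0,0,20],[0,0,0,0,0,0,20]]
  ]
}}

```text
time_s: 13.6
eef_pos: [0.48, -0.3407, 0.0905]
eef_rot: [0.0, 0.622, 0.783, 0.0]
wrist_force: [-0.4, -0.0, -2.1]
opening: 0.365
grasp_force: 59.4
```

```bash
python3 - <<'E'
from h import *
w=shot('wrist','pics/a4.png');o=ctrl.get_obs();print(o['eef_pos'],o['time_s'])
R3=R.from_quat(np.array(o['eef_rot'])[[1,2,3,0]]).as_matrix();print(R3.round(3).tolist())
d=np.array([479.4,-340.4])-o['eef_pos'][:2]*1000;print('tool dx,dy',(R3[:2,:2].T@d).round(1))
W=cloud(w)
print([ (p,np.round(proj(w,p),0).tolist()) for p in([.4794,-.3404,.028],[.46,-.257,.07])])
E
```

```text
[ 0.47999581 -0.34066846  0.0904887 ] 13.65
[[-0.226, 0.974, -0.0], [0.974, 0.226, 0.0], [0.0, -0.0, -1.0]]
tool dx,dy [ 0.4 -0.5]
[([0.4794, -0.3404, 0.028], [318.0, 200.0]), ([0.46, -0.257, 0.07], [318.0, 91.0])]
```

View pics/a4.png

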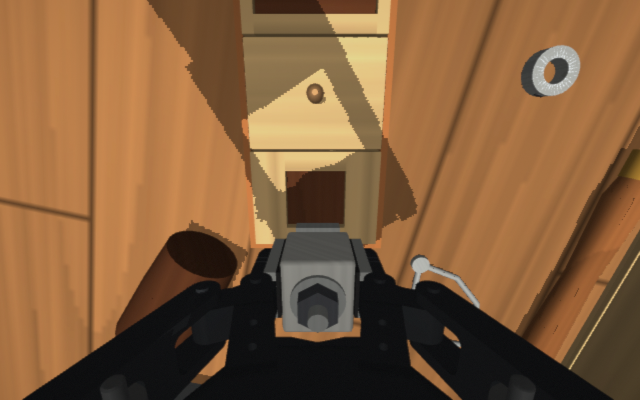

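The recess is at (315,200) and the dowel at (315,92), both within about 2 mm of prediction. The stop is hanging straight above the recess, so I'll lower it.

>>> {"method": "jog_arm", "body": {
  "series": [
    [[0,-1,8,0,0,0,20],[0,0,14,0,0,0,20],[0,0,14,0,0,0,20],[0,0,14,0,0,0,20],[0,0,14,0,0,0,20],[0,0,10,0,0,0,20],[0,0,6,0,0,0,20],[0,0,4,0,0,0,20],[0,0,3,0,0,0,20],[0,0,1,0,0,0,20]]
  ]
}}

```text
time_s: 14.65
eef_pos: [0.4792, -0.3411, 0.0026]
eef_rot: [0.0, 0.622, 0.783, -0.0]
wrist_force: [0.4, -0.1, -1.5]
opening: 0.369
grasp_force: 59.5
```

>>> {"method": "jog_arm", "body": {
  "series": [
    [[0,0,1,0,0,0,20],[0,0,1,0,0,0,20],[0,0,0,0,0,0,20],[0,0,0,0,0,0,20],[0,0,0,0,0,0,20],[0,0,0,0,0,0,20],[0,0,0,0,0,0,20],[0,0,0,0,0,0,20],[0,0,0,0,0,0,20],[0,0,0,0,0,0,20]]
  ]
}}

```text
time_s: 15.65
eef_pos: [0.479, -0.3409, 0.0005]
eef_rot: [-0.0, 0.622, 0.783, -0.0]
wrist_force: [-0.2, 0.0, -3.1]
opening: 0.367
grasp_force: 59.5
```

Not yet touching, so I'll lower in 1 mm steps.

>>> {"method": "jog_arm", "body": {
  "series": [
    [[0,0,1,0,0,0,20],[0,0,0,0,0,0,20],[0,0,1,0,0,0,20],[0,0,0,0,0,0,20],[0,0,0.5,0,0,0,20],[0,0,0,0,0,0,20],[0,0,0,0,0,0,20],[0,0,0,0,0,0,20],[0,0,0,0,0,0,20],[0,0,0,0,0,0,20]]
  ]
}}

```text
time_s: 16.65
eef_pos: [0.4791, -0.3409, -0.002]
eef_rot: [0.0, 0.622, 0.783, -0.0]
wrist_force: [0.2, 0.3, -2.4]
opening: 0.364
grasp_force: 59.5
```

>>> {"method": "jog_arm", "body": {
  "series": [
    [[0,0,1,0,0,0,20],[0,0,0,0,0,0,20],[0,0,1,0,0,0,20],[0,0,0,0,0,0,20],[0,0,0,0,0,0,20],[0,0,0,0,0,0,20],[0,0,0,0,0,0,20],[0,0,0,0,0,0,20],[0,0,0,0,0,0,20],[0,0,0,0,0,0,20]]
  ]
}}

```text
time_s: 17.65
eef_pos: [0.4792, -0.341, -0.0023]
eef_rot: [0.0, 0.622, 0.783, -0.0]
wrist_force: [-4.6, 3.9, 12.1]
opening: 0.363
grasp_force: 61.4
```

Contact, and the foot is on the recess floor. I'll release and rise.

>>> {"method": "jog_arm", "body": {
  "series": [
    [[0,0,-1,0,0,0,31],[0,0,0,0,0,0,34],[0,0,0,0,0,0,38],[0,0,0,0,0,0,45],[0,0,0,0,0,0,60],[0,0,0,0,0,0,70],[0,0,0,0,0,0,70],[0,0,-5,0,0,0,70],[0,0,-15,0,0,0,70],[0,0,-20,0,0,0,70]]
  ]
}}

```text
time_s: 18.65
eef_pos: [0.4786, -0.3404, 0.0375]
eef_rot: [-0.001, 0.622, 0.783, 0.0]
wrist_force: [0.2, -1.0, 0.6]
opening: 0.825
grasp_force: 0.0
```

>>> {"method": "jog_arm", "body": {
  "series": [
    [[0,0,-20,0,0,0,85],[0,0,-20,0,0,0,85],[0,0,-20,0,0,0,85],[0,0,-15,0,0,0,85],[0,0,-5,0,0,0,85],[0,0,0,0,0,0,85],[0,0,0,0,0,0,85],[0,0,0,0,0,0,85],[0,0,0,0,0,0,85],[0,0,0,0,0,0,85]]
  ]
}}

```text
time_s: 19.65
eef_pos: [0.4788, -0.3406, 0.1162]
eef_rot: [-0.001, 0.622, 0.783, 0.0]
wrist_force: [-0.3, 0.4, -0.5]
opening: 0.994
grasp_force: 0.0
```

```bash
python3 - <<'E'
from h import *
c=shot('top');P=cloud(c);o=ctrl.get_obs();print(o['eef_pos'],o['time_s'])
s=shot('scene')
a=cv2.resize(s['frame'][110:190,190:330],(700,400));cv2.imwrite('pics/a5.png',a)
R3=R.from_quat(np.array(o['eef_rot'])[[1,2,3,0]]).as_matrix()
# vblock: target (434.1,184.9) axis 24.6deg; grip across -> tool y at 24.6+90 or -65.4, now
print('tool y ang',np.degrees(np.arctan2(R3[1,1],R3[0,1])),'q',o['q'])
E
```

```text
[ 0.47883394 -0.34070473  0.11642834] 19.7
tool y ang 13.063033853441443 q [-8.20250098e-01  2.87465553e-01  1.64161750e+00  1.62984926e-05
  1.21346278e+00 -1.04824856e+00]
```

View pics/a5.png

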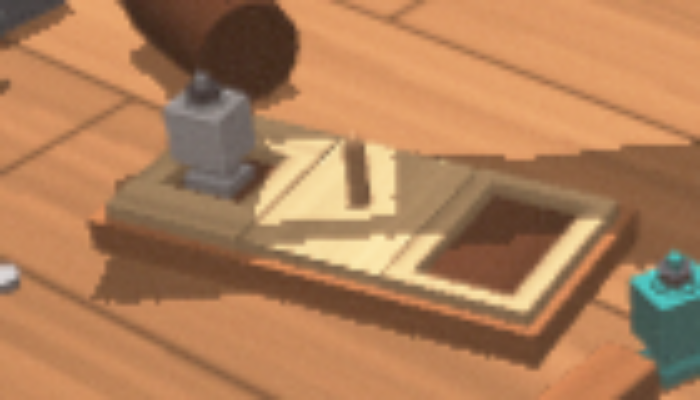

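The stop stands upright in the square recess at crop (210,150), with its foot on the floor. Next is the V-block: transfer tx +522, ty +75, then turn −78.4° in world.

>>> {"method": "jog_arm", "body": {
  "series": [
    [[27,4,0,0,0,0,85],[27,4,0,0,0,0,85],[27,4,0,0,0,0,85],[27,4,0,0,0,0,85],[27,4,0,0,0,0,85],[27,4,0,0,0,0,85],[27,4,0,0,0,0,85],[27,4,0,0,0,0,85],[27,4,0,0,0,0,85],[27,4,0,0,0,0,85]]
  ]
}}

```text
time_s: 20.75
eef_pos: [0.4568, -0.0678, 0.1171]
eef_rot: [0.0, 0.622, 0.783, 0.0]
wrist_force: [0.5, 0.4, -0.1]
opening: 0.994
grasp_force: 0.0
```

>>> {"method": "jog_arm", "body": {
  "series": [
    [[27,4,0,0,0,0,85],[27,4,0,0,0,0,85],[27,4,0,0,0,0,85],[27,4,0,0,0,0,85],[27,4,0,0,0,0,85],[27,4,0,0,0,0,85],[27,4,0,0,0,0,85],[27,4,0,0,0,0,85],[27,3,0,0,0,0,85],[9,0,0,0,0,0,85]]
  ]
}}

```text
time_s: 21.75
eef_pos: [0.4337, 0.1865, 0.1171]
eef_rot: [-0.0, 0.621, 0.784, 0.0]
wrist_force: [0.0, -0.7, 0.2]
opening: 0.995
grasp_force: 0.0
```

>>> {"method": "jog_arm", "body": {
  "series": [
    [[0,0,0,0,0,0.137,85],[0,0,0,0,0,0.137,85],[0,0,0,0,0,0.137,85],[0,0,0,0,0,0.137,85],[0,0,0,0,0,0.137,85],[0,0,0,0,0,0.137,85],[0,0,0,0,0,0.137,85],[0,0,0,0,0,0.137,85],[0,0,0,0,0,0.137,85],[0,0,0,0,0,0.136,85]]
  ]
}}

```text
time_s: 22.75
eef_pos: [0.4342, 0.1839, 0.117]
eef_rot: [0.0, 0.978, 0.21, -0.0]
wrist_force: [0.0, 0.3, -0.1]
opening: 0.995
grasp_force: 0.0
```

```bash
cat >> h.py <<'E'
def axes():
    o=ctrl.get_obs();M=R.from_quat(np.array(o['eef_rot'])[[1,2,3,0]]).as_matrix();return o,M,o['eef_pos']*1000
def go(x,y,z,yawdeg=None):
    "tool-frame shift (mm) to a world point; turn about tool z so that tool y points at yawdeg"
    o,M,p=axes();print('t',o['time_s'],'pos',p.round(1),'toolY',np.degrees(np.arctan2(M[1,1],M[0,1])).round(1),'shift',(M.T@(np.array([x,y,z])-p)).round(1))
    if yawdeg is not None: print('rz',round(-np.radians(yawdeg-np.degrees(np.arctan2(M[1,1],M[0,1]))),3))
E
python3 - <<'E'
from h import *
w=shot('wrist');W=cloud(w)*1000
q=W[(W[...,2]>22)&(W[...,2]<60)&(abs(W[...,0]-434)<60)&(abs(W[...,1]-185)<60)]
print(len(q),[np.round(x,1) for x in cv2.minAreaRect(q[:,:2].astype(np.float32))],np.percentile(q[:,2],[5,50,95]).round(1))
cv2.imwrite('pics/a6.png',w['frame'])
go(434,185,-38,-65.4)
E
```

```text
3429 [array([432.5, 184.2]), array([76.4, 40. ]), np.float64(24.5)] [26.8 35.9 39.6]
t 22.8 pos [434.2 183.9 117. ] toolY -66.1 shift [  0.3  -1.1 155. ]
rz -0.012
```

View pics/a6.png

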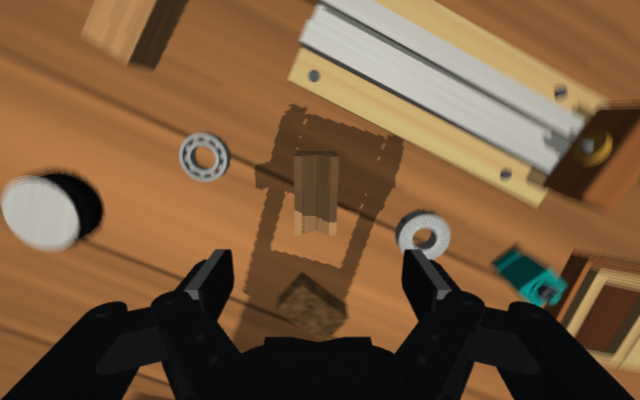

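The V-block is at (317,190), groove up and aligned between the open fingers. The wrist camera measures a 76×40 outline with the top at 40 mm. Descending.

>>> {"method": "jog_arm", "body": {
  "series": [
    [[-1,0,25,0,0,-0.012,80],[0,0,25,0,0,0,80],[0,0,25,0,0,0,80],[0,0,25,0,0,0,80],[0,0,20,0,0,0,80],[0,0,15,0,0,0,80],[0,0,10,0,0,0,75],[0,0,6,0,0,0,70],[0,0,3,0,0,0,65],[0,0,0,0,0,0,60]]
  ]
}}

```text
time_s: 23.8
eef_pos: [0.4334, 0.1841, -0.0369]
eef_rot: [0.0, 0.976, 0.219, 0.0]
wrist_force: [0.1, -0.2, -0.3]
opening: 0.703
grasp_force: 0.0
```

>>> {"method": "jog_arm", "body": {
  "series": [
    [[0,0,0,0,0,0,50],[0,0,0,0,0,0,45],[0,0,0,0,0,0,40],[0,0,0,0,0,0,36],[0,0,0,0,0,0,32],[0,0,0,0,0,0,30],[0,0,0,0,0,0,30],[0,0,0,0,0,0,30],[0,0,0,0,0,0,30],[0,0,0,0,0,0,30]]
  ]
}}

```text
time_s: 24.8
eef_pos: [0.4338, 0.1843, -0.0363]
eef_rot: [0.0, 0.976, 0.219, 0.001]
wrist_force: [-1.5, -0.0, 6.6]
opening: 0.465
grasp_force: 60.6
```

```bash
python3 - <<'E'
from h import *
w=shot('wrist');W=cloud(w)*1000;o,M,p=axes()
L=(W-p)@M  # tool frame
v=cv2.cvtColor(w['frame'],cv2.COLOR_BGR2HSV)[...,2]
for sgn in(-1,1):
    m=(sgn*L[...,1]>18)&(sgn*L[...,1]<32)&(abs(L[...,0])<15)&(v<75)
    print(sgn,m.sum(),'tip z (world)',np.percentile(W[m][:,2],[1,3,10]).round(1),'tcp',p.round(1))
go(440.4,-173.1,70,-77)
E
```

```text
-1 2277 tip z (world) [-1.4 11.  22.9] tcp [433.8 184.3 -36.3]
1 2086 tip z (world) [12.4 17.5 28.2] tcp [433.8 184.3 -36.3]
t 24.85 pos [433.8 184.3 -36.3] toolY -64.7 shift [-146.8  325.9 -106.4]
rz 0.215
```

Gripped at 39.7 mm, with the tips at about 11 mm. Lifting 107 mm, then moving to the long recess.

>>> {"method": "jog_arm", "body": {
  "series": [
    [[0,0,-4,0,0,0,30],[0,0,-8,0,0,0,30],[0,0,-12,0,0,0,30],[0,0,-14,0,0,0,30],[0,0,-14,0,0,0,30],[0,0,-14,0,0,0,30],[0,0,-14,0,0,0,30],[0,0,-14,0,0,0,30],[0,0,-10,0,0,0,30],[0,0,-3,0,0,0,30]]
  ]
}}

```text
time_s: 25.85
eef_pos: [0.4342, 0.1843, 0.0717]
eef_rot: [0.0, 0.976, 0.219, 0.001]
wrist_force: [0.3, -0.2, -1.2]
opening: 0.461
grasp_force: 60.3
```

>>> {"method": "jog_arm", "body": {
  "series": [
    [[-5,10,0,0,0,0,30],[-9,20,0,0,0,0,30],[-12,26,0,0,0,0,30],[-12,26,0,0,0,0,30],[-12,26,0,0,0,0,30],[-12,26,0,0,0,0,30],[-12,26,0,0,0,0,30],[-12,26,0,0,0,0,30],[-12,26,0,0,0,0,30],[-12,26,0,0,0,0,30]]
  ]
}}

```text
time_s: 26.85
eef_pos: [0.4343, -0.0795, 0.0692]
eef_rot: [-0.0, 0.976, 0.219, -0.001]
wrist_force: [-1.2, -0.1, -1.6]
opening: 0.462
grasp_force: 60.4
```

>>> {"method": "jog_arm", "body": {
  "series": [
    [[-12,26,0,0,0,0,30],[-12,26,0,0,0,0,30],[-12,26,0,0,0,0,30],[-8,10,0,0,0,0,30],[0,0,0,0,0,0.055,30],[0,0,0,0,0,0.055,30],[0,0,0,0,0,0.055,30],[0,0,0,0,0,0.05,30],[0,0,0,0,0,0,30],[0,0,0,0,0,0,30]]
  ]
}}

```text
time_s: 27.85
eef_pos: [0.4327, -0.176, 0.0695]
eef_rot: [-0.0, 0.993, 0.114, -0.0]
wrist_force: [-0.1, -0.3, -0.5]
opening: 0.462
grasp_force: 60.4
```

```bash
python3 - <<'E'
from h import *
w=shot('wrist');cv2.imwrite('pics/a7.png',w['frame']);W=cloud(w)*1000
go(440.4,-173.1,-18,-77);o,M,p=axes()
L=(W-p)@M
m=(abs(L[...,1])<19)&(abs(L[...,0])<55)&(W[...,2]>120)&(W[...,2]<160)
print('vblock in tool x',np.percentile(L[m][:,0],[0.5,50,99.5]).round(1),np.percentile(W[m][:,2],[50,95]))
E
```

```text
t 27.9 pos [ 432.9 -176.1   69.7] toolY -76.9 shift [ 8.  -1.2 87.7]
rz 0.001
vblock in tool x [-31.6  11.9  37.3] [140.57947819 145.25652051]
```

>>> {"method": "jog_arm", "body": {
  "series": [
    [[8,-1,0,0,0,0,30],[0,0,10,0,0,0,30],[0,0,15,0,0,0,30],[0,0,15,0,0,0,30],[0,0,15,0,0,0,30],[0,0,12,0,0,0,30],[0,0,8,0,0,0,30],[0,0,5,0,0,0,30],[0,0,3,0,0,0,30],[0,0,0,0,0,0,30]]
  ]
}}

```text
time_s: 28.9
eef_pos: [0.441, -0.1737, -0.0131]
eef_rot: [-0.0, 0.994, 0.113, -0.0]
wrist_force: [0.2, 0.2, -1.0]
opening: 0.461
grasp_force: 60.4
```

>>> {"method": "jog_arm", "body": {
  "series": [
    [[0,0,1,0,0,0,30],[0,0,0,0,0,0,30],[0,0,1,0,0,0,30],[0,0,0,0,0,0,30],[0,0,0,0,0,0,30],[0,0,0,0,0,0,30],[0,0,0,0,0,0,30],[0,0,0,0,0,0,30],[0,0,0,0,0,0,30],[0,0,0,0,0,0,30]]
  ]
}}

```text
time_s: 29.9
eef_pos: [0.441, -0.1737, -0.015]
eef_rot: [0.0, 0.994, 0.113, 0.0]
wrist_force: [-0.5, -0.3, -1.5]
opening: 0.459
grasp_force: 60.4
```

>>> {"method": "jog_arm", "body": {
  "series": [
    [[0,0,1,0,0,0,30],[0,0,0,0,0,0,30],[0,0,1,0,0,0,30],[0,0,0,0,0,0,30],[0,0,1,0,0,0,30],[0,0,0,0,0,0,30],[0,0,0,0,0,0,30],[0,0,0,0,0,0,30],[0,0,0,0,0,0,30],[0,0,0,0,0,0,30]]
  ]
}}

```text
time_s: 30.9
eef_pos: [0.441, -0.1737, -0.0177]
eef_rot: [0.0, 0.994, 0.113, 0.0]
wrist_force: [-3.1, 2.9, 5.9]
opening: 0.461
grasp_force: 64.1
```

The V-block is seated. Release, rise and turn to yaw 13°, then move over the large collar.

>>> {"method": "jog_arm", "body": {
  "series": [
    [[0,0,-1,0,0,0,42],[0,0,0,0,0,0,45],[0,0,0,0,0,0,50],[0,0,0,0,0,0,55],[0,0,0,0,0,0,55],[0,0,0,0,0,0,55],[0,0,-5,0,0,0,55],[0,0,-10,0,0,0,55],[0,0,-12,0,0,0,55],[0,0,-12,0,0,0,55]]
  ]
}}

```text
time_s: 31.9
eef_pos: [0.4416, -0.1742, 0.0234]
eef_rot: [0.0, 0.994, 0.113, 0.0]
wrist_force: [0.1, 0.5, 0.3]
opening: 0.642
grasp_force: 0.0
```

>>> {"method": "jog_arm", "body": {
  "series": [
    [[0,0,-20,0,0,0,70],[0,0,-20,0,0,0,80],[0,0,-15,0,0,-0.149,80],[0,0,-15,0,0,-0.149,80],[0,0,-10,0,0,-0.149,80],[0,0,-10,0,0,-0.149,80],[0,0,0,0,0,-0.149,80],[0,0,0,0,0,-0.149,80],[0,0,0,0,0,-0.149,80],[0,0,0,0,0,-0.149,80]]
  ]
}}

```text
time_s: 32.9
eef_pos: [0.4419, -0.1743, 0.1141]
eef_rot: [0.002, 0.757, 0.654, 0.0]
wrist_force: [0.6, -0.1, 0.2]
opening: 0.939
grasp_force: 0.0
```

>>> {"method": "jog_arm", "body": {
  "series": [
    [[0,0,0,0,0,-0.14,80],[0,0,0,0,0,-0.14,80],[0,0,0,0,0,-0.1,80],[40,8,0,0,0,0,80],[40,8,0,0,0,0,80],[40,8,0,0,0,0,80],[40,8,0,0,0,0,80],[40,8,0,0,0,0,80],[27,7,0,0,0,0,80],[0,0,0,0,0,0,80]]
  ]
}}

```text
time_s: 33.9
eef_pos: [0.4361, 0.0608, 0.1139]
eef_rot: [0.001, 0.62, 0.784, 0.001]
wrist_force: [0.3, 0.3, 0.2]
opening: 0.936
grasp_force: 0.0
```

```bash
python3 - <<'E'
from h import *
w=shot('wrist');s=shot('scene');W=cloud(w)*1000
v=cv2.cvtColor(w['frame'],cv2.COLOR_BGR2HSV)
m=(v[...,1]<60)&(v[...,2]>60)&(np.hypot(W[...,0]-436,W[...,1]-58)<40)&(W[...,2]<30)
r,c=np.nonzero(m);(cc,rad)=cv2.minEnclosingCircle(np.stack([c,r],1).astype(np.float32))
print('px',cc,m.sum(),'z',np.percentile(W[m][:,2],[10,50,90]).round(1))
mt=m&(W[...,2]>12);print('top pts',mt.sum(),cv2.minEnclosingCircle(W[mt][:,:2].astype(np.float32)))
go(435.7,58.1,-44)
a=s['frame'][110:190,190:330];b=w['frame']
o=np.zeros((400,800,3),np.uint8);o[:240,:420]=cv2.resize(a,(420,240));o[:238,420:]=cv2.resize(b,(380,238));cv2.imwrite('pics/a8.png',o)
E
```

```text
px (314.66168212890625, 190.64671325683594) 1811 z [13.8 14.8 15.7]
top pts 1747 ((433.6453857421875, 58.016319274902344), 27.249910354614258)
t 34.0 pos [436.3  58.3 113.5] toolY 13.2 shift [  0.2  -1.  157.5]
```

View pics/a8.png

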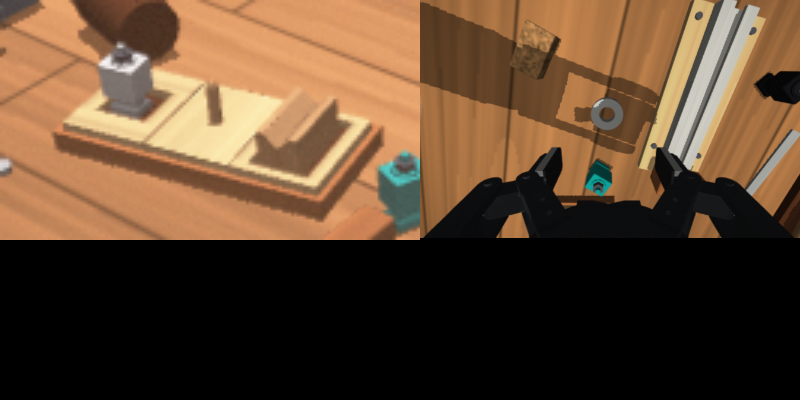

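The V-block sits groove up in the long recess at (300,130), and the stop at (125,75). The wrist view shows the large collar at (606,113) between the fingers, with its top at 15–16 mm. Descending.

>>> {"method": "jog_arm", "body": {
  "series": [
    [[0,-1,25,0,0,0,75],[0,-1,25,0,0,0,75],[0,0,25,0,0,0,75],[0,0,25,0,0,0,72],[0,0,20,0,0,0,70],[0,0,15,0,0,0,70],[0,0,10,0,0,0,70],[0,0,8,0,0,0,70],[0,0,4,0,0,0,68],[0,0,2,0,0,0,66]]
  ]
}}

```text
time_s: 35.0
eef_pos: [0.4351, 0.0572, -0.0447]
eef_rot: [0.001, 0.622, 0.783, 0.0]
wrist_force: [-14.7, 0.9, 52.7]
opening: 0.78
grasp_force: 26.3
```

>>> {"method": "jog_arm", "body": {
  "series": [
    [[0,0,0,0,0,0,62],[0,0,0,0,0,0,58],[0,0,0,0,0,0,55],[0,0,0,0,0,0,52],[0,0,0,0,0,0,48],[0,0,0,0,0,0,44],[0,0,0,0,0,0,44],[0,0,0,0,0,0,44],[0,0,0,0,0,0,44],[0,0,0,0,0,0,44]]
  ]
}}

```text
time_s: 36.0
eef_pos: [0.437, 0.0568, -0.0415]
eef_rot: [0.002, 0.622, 0.783, 0.001]
wrist_force: [-17.7, -0.5, 62.9]
opening: 0.621
grasp_force: 61.4
```

The tips pressed the bench at 63 N, so the real offset is nearer 42–45 mm here. The ring is gripped at 53 mm. Lifting now.

>>> {"method": "jog_arm", "body": {
  "series": [
    [[0,0,-3,0,0,0,44],[0,0,-4,0,0,0,44],[0,0,-6,0,0,0,44],[0,0,-10,0,0,0,44],[0,0,-15,0,0,0,44],[0,0,-20,0,0,0,44],[0,0,-20,0,0,0,44],[0,0,-20,0,0,0,44],[0,0,-15,0,0,0,44],[0,0,-7,0,0,0,44]]
  ]
}}

```text
time_s: 37.0
eef_pos: [0.4343, 0.0576, 0.0746]
eef_rot: [0.001, 0.622, 0.783, 0.001]
wrist_force: [1.3, -0.5, -1.7]
opening: 0.614
grasp_force: 63.0
```

```bash
python3 - <<'E'
from h import *
w=shot('wrist');W=cloud(w)*1000;o,M,p=axes();print(p,o['opening']*85.4,o['wrist_force'])
L=(W-p)@M;v=cv2.cvtColor(w['frame'],cv2.COLOR_BGR2HSV)
m=(np.hypot(L[...,0],L[...,1])<34)&(v[...,1]<60)&(v[...,2]>70)&(L[...,2]<-25)&(L[...,2]>-70)
q=L[m];print(m.sum(),'tool z pct',np.percentile(q[:,2],[5,50,95]).round(1))
k=q[abs(q[:,2]-np.median(q[:,2]))<3];print(cv2.minEnclosingCircle(k[:,:2].astype(np.float32)))
for x in range(-28,30,7):
    kk=k[(abs(k[:,0]-x)<3.5)]
    if len(kk): print(x,len(kk),np.median(kk[:,2]).round(1),kk[:,1].min().round(1),kk[:,1].max().round(1))
go(460,-257,80);cv2.imwrite('pics/w9.png',w['frame'][100:300,200:440])
E
```

```text
[434.60012827  57.57890803  74.94871257] 52.2188169377775 [-0.24036515  1.14084251 -1.30769326]
6899 tool z pct [-56.8 -55.9 -54.9]
((0.9157290458679199, 2.3302383422851562), 30.505220413208008)
-28 44 -55.5 -9.9 6.8
-21 695 -55.8 -19.8 18.1
-14 1046 -55.8 -24.8 22.3
-7 844 -55.9 -27.1 25.1
0 719 -55.9 -27.2 25.2
7 818 -55.9 -27.5 31.5
14 1195 -55.9 -26.2 23.6
21 1147 -55.9 -22.5 20.5
28 362 -56.0 -15.0 12.9
t 37.05 pos [434.6  57.6  74.9] toolY 13.1 shift [-312.2  -46.4   -4.9]
```

The collar hangs level, with its top at TCP+56, its bottom at TCP+40, and centred. Moving over the dowel.

>>> {"method": "jog_arm", "body": {
  "series": [
    [[-12,-2,0,0,0,0,44],[-25,-4,0,0,0,0,44],[-38,-5,0,0,0,0,44],[-40,-6,0,0,0,0,44],[-40,-6,0,0,0,0,44],[-40,-6,0,0,0,0,44],[-40,-6,0,0,0,0,44],[-38,-5,0,0,0,0,44],[-25,-4,0,0,0,0,44],[-14,-2,0,0,0,0,44]]
  ]
}}

```text
time_s: 38.05
eef_pos: [0.4581, -0.2591, 0.0717]
eef_rot: [-0.001, 0.623, 0.782, -0.0]
wrist_force: [-0.5, 0.8, -2.2]
opening: 0.612
grasp_force: 63.0
```

>>> {"method": "jog_arm", "body": {
  "series": [
    [[0,0,5,0,0,0,44],[0,0,10,0,0,0,44],[0,0,10,0,0,0,44],[0,0,5,0,0,0,44],[0,0,0,0,0,0,44],[0,0,0,0,0,0,44],[0,0,0,0,0,0,44],[0,0,0,0,0,0,44],[0,0,0,0,0,0,44],[0,0,0,0,0,0,44]]
  ]
}}

```text
time_s: 39.05
eef_pos: [0.4593, -0.2568, 0.0432]
eef_rot: [0.0, 0.622, 0.783, -0.0]
wrist_force: [1.1, 0.1, -1.4]
opening: 0.608
grasp_force: 63.0
```

```bash
python3 - <<'E'
from h import *
w=shot('wrist');o,M,p=axes();W=cloud(w)*1000
go(459.9,-256.8,-12)
L=(W-p)@M;v=cv2.cvtColor(w['frame'],cv2.COLOR_BGR2HSV)
ring=(np.hypot(L[...,0],L[...,1])<34)&(v[...,1]<60)&(L[...,2]<-50)&(L[...,2]>-62)
q=L[ring];print('ring x',np.percentile(q[:,0],[.5,99.5]).round(1),'y',np.percentile(q[(abs(q[:,0])<8)][:,1],[.5,99.5]).round(1))
d=(np.hypot(L[...,0],L[...,1])<14)&(W[...,2]>55)&(W[...,2]<76)
print('dowel tip pts',d.sum(), W[d].mean(0).round(1) if d.any() else '', L[d].mean(0).round(1) if d.any() else '')
print('proj dowel',proj(w,[.4599,-.2568,.07]))
a=cv2.resize(w['frame'][150:350,220:420],(500,500));cv2.imwrite('pics/a9.png',a)
E
```

```text
t 39.1 pos [ 459.3 -256.8   43.2] toolY 13.1 shift [-0.1  0.6 55.2]
ring x [-24.6  28.3] y [-27.   25.5]
dowel tip pts 63 [ 458.5 -259.3   67. ] [ -2.3  -1.3 -23.8]
proj dowel (np.float64(319.82474122323407), np.float64(244.09799812022354))
```

View pics/a9.png

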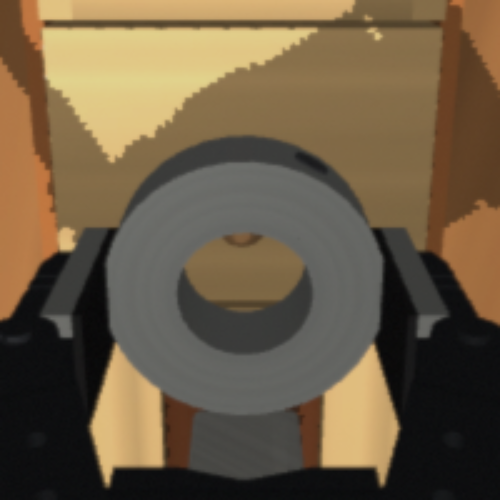

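The dowel is visible through the bore at crop (240,240), laterally in line with the ring centre at (243,290) given the slanted view. Lowering over the tip.

>>> {"method": "jog_arm", "body": {
  "series": [
    [[-1,0,3,0,0,0,44],[0,0,3,0,0,0,44],[0,0,3,0,0,0,44],[0,0,3,0,0,0,44],[0,0,3,0,0,0,44],[0,0,3,0,0,0,44],[0,0,3,0,0,0,44],[0,0,0,0,0,0,44],[0,0,0,0,0,0,44],[0,0,0,0,0,0,44]]
  ]
}}

```text
time_s: 40.1
eef_pos: [0.4595, -0.2578, 0.0221]
eef_rot: [0.0, 0.622, 0.783, -0.0]
wrist_force: [-0.5, -1.2, -2.3]
opening: 0.61
grasp_force: 63.0
```

>>> {"method": "jog_arm", "body": {
  "series": [
    [[0,0,5,0,0,0,44],[0,0,5,0,0,0,44],[0,0,5,0,0,0,44],[0,0,5,0,0,0,44],[0,0,4,0,0,0,44],[0,0,3,0,0,0,44],[0,0,2,0,0,0,44],[0,0,0,0,0,0,44],[0,0,0,0,0,0,44],[0,0,0,0,0,0,44]]
  ]
}}

```text
time_s: 41.1
eef_pos: [0.4596, -0.2578, -0.0068]
eef_rot: [0.0, 0.622, 0.783, -0.0]
wrist_force: [0.6, -1.0, -2.8]
opening: 0.616
grasp_force: 63.0
```

>>> {"method": "jog_arm", "body": {
  "series": [
    [[0,0,1,0,0,0,44],[0,0,0,0,0,0,44],[0,0,1,0,0,0,44],[0,0,0,0,0,0,44],[0,0,1,0,0,0,44],[0,0,0,0,0,0,44],[0,0,0,0,0,0,44],[0,0,0,0,0,0,44],[0,0,0,0,0,0,44],[0,0,0,0,0,0,44]]
  ]
}}

```text
time_s: 42.1
eef_pos: [0.4594, -0.2577, -0.01]
eef_rot: [0.0, 0.622, 0.783, 0.0]
wrist_force: [-0.4, 0.1, -1.9]
opening: 0.615
grasp_force: 63.0
```

>>> {"method": "jog_arm", "body": {
  "series": [
    [[0,0,1,0,0,0,44],[0,0,0,0,0,0,44],[0,0,1,0,0,0,44],[0,0,0,0,0,0,44],[0,0,1,0,0,0,44],[0,0,0,0,0,0,44],[0,0,0,0,0,0,44],[0,0,0,0,0,0,44],[0,0,0,0,0,0,44],[0,0,0,0,0,0,44]]
  ]
}}

```text
time_s: 43.1
eef_pos: [0.4594, -0.2577, -0.013]
eef_rot: [0.0, 0.622, 0.783, -0.0]
wrist_force: [-0.7, -0.3, -1.6]
opening: 0.612
grasp_force: 63.3
```

>>> {"method": "jog_arm", "body": {
  "series": [
    [[0,0,0.7,0,0,0,44],[0,0,0,0,0,0,44],[0,0,0.7,0,0,0,44],[0,0,0,0,0,0,44],[0,0,0,0,0,0,44],[0,0,0,0,0,0,44],[0,0,0,0,0,0,44],[0,0,0,0,0,0,44],[0,0,0,0,0,0,44],[0,0,0,0,0,0,44]]
  ]
}}

```text
time_s: 44.1
eef_pos: [0.4595, -0.2577, -0.0131]
eef_rot: [-0.0, 0.622, 0.783, -0.0]
wrist_force: [-4.6, 3.2, 11.9]
opening: 0.609
grasp_force: 70.8
```

Contact, so the large collar is seated. Release, rise and go to the small collar (tx +21, ty +198).

>>> {"method": "jog_arm", "body": {
  "series": [
    [[0,0,-1,0,0,0,54],[0,0,0,0,0,0,57],[0,0,0,0,0,0,60],[0,0,0,0,0,0,65],[0,0,0,0,0,0,68],[0,0,0,0,0,0,68],[0,0,-5,0,0,0,68],[0,0,-12,0,0,0,68],[0,0,-15,0,0,0,68],[0,0,-20,0,0,0,68]]
  ]
}}

```text
time_s: 45.1
eef_pos: [0.4591, -0.2574, 0.0395]
eef_rot: [-0.0, 0.622, 0.783, 0.0]
wrist_force: [0.7, -0.5, 0.5]
opening: 0.8
grasp_force: 0.0
```

>>> {"method": "jog_arm", "body": {
  "series": [
    [[0,0,-25,0,0,0,68],[0,0,-25,0,0,0,68],[0,0,-15,0,0,0,68],[0,0,-5,0,0,0,68],[3,25,0,0,0,0,68],[4,38,0,0,0,0,68],[4,40,0,0,0,0,68],[4,40,0,0,0,0,68],[4,35,0,0,0,0,68],[2,20,0,0,0,0,68]]
  ]
}}

```text
time_s: 46.1
eef_pos: [0.6494, -0.1909, 0.1081]
eef_rot: [-0.0, 0.622, 0.783, 0.0]
wrist_force: [0.3, -0.9, 0.1]
opening: 0.794
grasp_force: 0.0
```

```bash
python3 - <<'E'
from h import *
w=shot('wrist');s=shot('scene');t=shot('top');o,M,p=axes();W=cloud(w)*1000;T=cloud(t)*1000;S=cloud(s)*1000
v=cv2.cvtColor(w['frame'],cv2.COLOR_BGR2HSV)
m=(v[...,1]<60)&(v[...,2]>60)&(np.hypot(W[...,0]-647,W[...,1]+192)<32)&(W[...,2]<25)&(W[...,2]>9)
print('small wrist',m.sum(),cv2.minEnclosingCircle(W[m][:,:2].astype(np.float32)),np.percentile(W[m][:,2],[50]))
go(647.5,-192,-40)
for n,c,C in(('top',t,T),('scene',s,S)):
    h=cv2.cvtColor(c['frame'],cv2.COLOR_BGR2HSV)
    m=(np.hypot(C[...,0]-459,C[...,1]+257)<32)&(C[...,2]>33)&(C[...,2]<52)&(h[...,1]<60)
    if m.sum()>5: print(n,'large collar',m.sum(),np.round(cv2.minEnclosingCircle(C[m][:,:2].astype(np.float32))[0],1),np.percentile(C[m][:,2],[10,50,90]).round(1))
E
```

```text
small wrist 795 ((645.7552490234375, -192.92845153808594), 19.05431365966797) [12.77877937]
t 46.25 pos [ 647.6 -191.6  107.7] toolY 13.2 shift [-5.000e-01 -1.000e-01  1.477e+02]
scene large collar 203 [ 461.1 -255.9] [35.8 42.9 44.9]
```

The large collar's top measures about 44 mm, so it lies flat on the insert. The small collar is confirmed by the wrist camera: (646,−193), outside 38 mm, top at 13–14 mm. The contacts so far give a tip offset of about 37.5 mm at a 38 mm opening, so I'll stop at TCP −35.

>>> {"method": "jog_arm", "body": {
  "series": [
    [[0,-1,25,0,0,0,60],[0,0,25,0,0,0,58],[0,0,25,0,0,0,56],[0,0,20,0,0,0,54],[0,0,18,0,0,0,54],[0,0,12,0,0,0,54],[0,0,8,0,0,0,54],[0,0,6,0,0,0,54],[0,0,3,0,0,0,54],[0,0,1,0,0,0,54]]
  ]
}}

```text
time_s: 47.25
eef_pos: [0.6469, -0.1928, -0.0341]
eef_rot: [0.0, 0.622, 0.783, 0.0]
wrist_force: [0.1, -0.5, 0.1]
opening: 0.635
grasp_force: 0.0
```

>>> {"method": "jog_arm", "body": {
  "series": [
    [[0,0,0,0,0,0,48],[0,0,0,0,0,0,44],[0,0,0,0,0,0,41],[0,0,0,0,0,0,38],[0,0,0,0,0,0,34],[0,0,0,0,0,0,30],[0,0,0,0,0,0,28],[0,0,0,0,0,0,28],[0,0,0,0,0,0,28],[0,0,0,0,0,0,28]]
  ]
}}

```text
time_s: 48.25
eef_pos: [0.647, -0.1928, -0.0334]
eef_rot: [0.0, 0.622, 0.783, 0.0]
wrist_force: [-2.7, 0.3, 5.4]
opening: 0.415
grasp_force: 59.2
```

>>> {"method": "jog_arm", "body": {
  "series": [
    [[0,0,-3,0,0,0,28],[0,0,-5,0,0,0,28],[0,0,-8,0,0,0,28],[0,0,-12,0,0,0,28],[0,0,-18,0,0,0,28],[0,0,-22,0,0,0,28],[0,0,-22,0,0,0,28],[0,0,-15,0,0,0,28],[0,0,-8,0,0,0,28],[0,0,-2,0,0,0,28]]
  ]
}}

```text
time_s: 49.25
eef_pos: [0.6473, -0.193, 0.0823]
eef_rot: [0.001, 0.622, 0.783, 0.0]
wrist_force: [-0.4, -1.2, -0.3]
opening: 0.412
grasp_force: 59.9
```

```bash
python3 - <<'E'
from h import *
w=shot('wrist');W=cloud(w)*1000;o,M,p=axes();print(p,o['opening']*85.4,o['wrist_force'])
L=(W-p)@M;v=cv2.cvtColor(w['frame'],cv2.COLOR_BGR2HSV)
m=(np.hypot(L[...,0],L[...,1])<26)&(v[...,1]<60)&(v[...,2]>70)&(L[...,2]<-25)&(L[...,2]>-70)
q=L[m];print(m.sum(),'tool z pct',np.percentile(q[:,2],[5,50,95]).round(1))
k=q[abs(q[:,2]-np.median(q[:,2]))<3];print(cv2.minEnclosingCircle(k[:,:2].astype(np.float32)))
A=np.c_[k[:,:2],np.ones(len(k))];print('plane slope',np.linalg.lstsq(A,k[:,2],rcond=None)[0].round(3))
go(459.9,-257,80)
E
```

```text
[ 646.7931991  -192.75846613   81.36596788] 35.0711296123244 [ 0.34849781  0.57870453 -1.88217934]
3416 tool z pct [-60.9 -47.1 -44.2]
((4.563459873199463, -0.34626251459121704), 24.256746292114258)
plane slope [-0.0000e+00 -4.0000e-03 -4.7007e+01]
t 49.3 pos [ 646.8 -192.8   81.4] toolY 13.1 shift [ -20.3 -196.6    1.2]
```

>>> {"method": "jog_arm", "body": {
  "series": [
    [[-1,-8,0,0,0,0,28],[-2,-18,0,0,0,0,28],[-3,-28,0,0,0,0,28],[-3,-30,0,0,0,0,28],[-3,-30,0,0,0,0,28],[-3,-30,0,0,0,0,28],[-3,-28,0,0,0,0,28],[-2,-16,0,0,0,0,28],[0,-8,0,0,0,0,28],[0,0,0,0,0,0,28]]
  ]
}}

```text
time_s: 50.3
eef_pos: [0.4595, -0.2565, 0.0803]
eef_rot: [-0.0, 0.623, 0.783, 0.0]
wrist_force: [-0.6, -0.2, -1.2]
opening: 0.409
grasp_force: 60.0
```

```bash
python3 - <<'E'
from h import *
w=shot('wrist');W=cloud(w)*1000;o,M,p=axes();print(p)
L=(W-p)@M;v=cv2.cvtColor(w['frame'],cv2.COLOR_BGR2HSV)
ring=(abs(L[...,2]+47)<2.5)&(np.hypot(L[...,0],L[...,1])<26)&(v[...,2]>60)
for x in range(-20,23,3):
    k=L[ring&(abs(L[...,0]-x)<1.5)]
    if len(k)>3: ys=np.sort(k[:,1]);g=np.diff(ys);i=g.argmax();print(x,len(k),ys[0].round(1),ys[-1].round(1),'gap',ys[i].round(1),ys[i+1].round(1))
d=(np.hypot(W[...,0]-460,W[...,1]+257)<16)&(W[...,2]>52)&(W[...,2]<76)
print('dowel',d.sum(),W[d].mean(0).round(1) if d.any() else '')
go(459.9,-257,80)
s=shot('scene');t=shot('top')
b=cv2.resize(w['frame'][130:330,220:420],(400,400));a=cv2.resize(s['frame'][100:190,210:310],(400,360))
q=np.zeros((400,800,3),np.uint8);q[:,:400]=b;q[:360,400:]=a;cv2.imwrite('pics/a10.png',q)
E
```

```text
[ 460.36067927 -256.48113798   80.51356622]
-20 17 -5.6 2.4 gap 1.4 2.4
-17 157 -12.5 8.3 gap -12.5 -11.4
-14 240 -15.1 12.3 gap -11.9 -11.3
-11 315 -19.2 16.1 gap -19.1 -17.5
-8 236 -19.2 15.8 gap -3.9 1.8
-5 183 -18.9 15.9 gap -9.6 6.5
-2 164 -18.9 15.8 gap -11.0 7.9
1 157 -18.8 15.7 gap -11.5 8.4
4 171 -19.2 15.5 gap -10.4 6.8
7 228 -19.1 16.0 gap -6.9 4.3
10 347 -23.3 22.6 gap 15.3 18.4
13 306 -16.4 13.4 gap 12.8 13.3
16 241 -13.7 10.2 gap 9.7 10.2
19 74 -8.7 4.7 gap -8.7 -7.8
dowel 141 [ 457.1 -253.3   61. ]
t 50.35 pos [ 460.4 -256.5   80.5] toolY 13.0 shift [-0.4 -0.6  0.5]
```

View pics/a10.png

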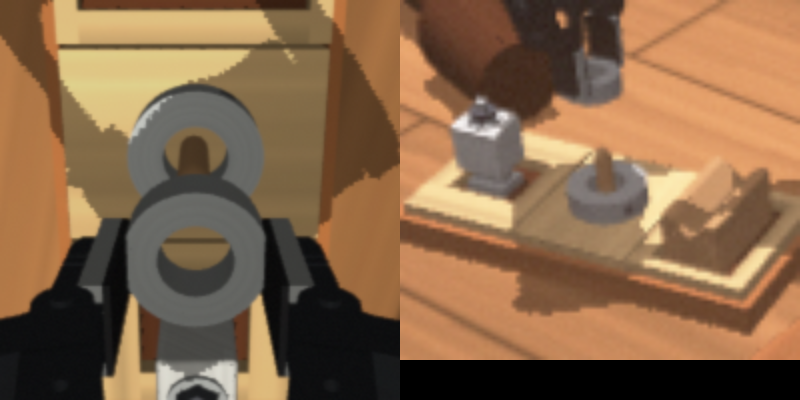

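The large collar lies flat around the dowel. Left crop: the dowel tip is at (193,140) and the held small ring at (196,245). Right crop: the dowel tip is at (603,150). I'll triangulate the tip before threading.

```bash
python3 - <<'E'
from h import *
w=shot('wrist');s=shot('scene')
uw=(220+193/2,130+138/2);us=(210+203/4,100+151/4)
print(tri(w,uw,s,us),onplane(w,*uw,.070).round(4),onplane(s,*us,.070).round(4))
print('expected px',proj(w,[.4599,-.257,.07]),uw,proj(s,[.4599,-.257,.07]),us)
W=cloud(w)*1000
for r in range(196,222,3): print(r,[(W[r,c]).round(0).astype(int).tolist() for c in (313,316,320)])
E
```

```text
(array([ 0.45992187, -0.24650982,  0.06878922]), np.float64(0.006265176229983418)) [ 0.456  -0.2409  0.07  ] [ 0.4632 -0.2517  0.07  ]
expected px (np.float64(316.73886688763736), np.float64(221.60123290308644)) (316.5, 199.0) (np.float64(260.166618239157), np.float64(136.5797938332748)) (260.75, 137.75)
196 [[455, -251, 27], [458, -251, 26], [461, -250, 28]]
199 [[456, -252, 33], [458, -252, 33], [462, -252, 28]]
202 [[456, -252, 41], [458, -252, 41], [462, -253, 34]]
205 [[456, -252, 49], [458, -252, 49], [462, -253, 42]]
208 [[456, -252, 56], [458, -252, 55], [461, -253, 51]]
211 [[456, -252, 63], [458, -252, 62], [461, -252, 59]]
214 [[456, -254, 65], [458, -253, 66], [462, -254, 62]]
217 [[454, -239, 114], [455, -238, 114], [457, -238, 113]]
220 [[454, -239, 118], [455, -238, 119], [457, -238, 117]]
```

The wrist depth shows the dowel's near face at y≈−252, so its axis is near (460,−258). I'll correct by (−1,−1) and lower.

>>> {"method": "jog_arm", "body": {
  "series": [
    [[-1,-1,0,0,0,0,28],[0,0,12,0,0,0,28],[0,0,14,0,0,0,28],[0,0,8,0,0,0,28],[0,0,4,0,0,0,28],[0,0,3,0,0,0,28],[0,0,3,0,0,0,28],[0,0,3,0,0,0,28],[0,0,3,0,0,0,28],[0,0,0,0,0,0,28]]
  ]
}}

```text
time_s: 51.55
eef_pos: [0.4592, -0.2575, 0.0303]
eef_rot: [-0.0, 0.622, 0.783, 0.0]
wrist_force: [-0.9, 0.4, -1.5]
opening: 0.411
grasp_force: 60.0
```

Bottom at about 63 mm, past the tip with no force. Continuing.

>>> {"method": "jog_arm", "body": {
  "series": [
    [[0,0,3,0,0,0,28],[0,0,3,0,0,0,28],[0,0,3,0,0,0,28],[0,0,3,0,0,0,28],[0,0,2,0,0,0,28],[0,0,2,0,0,0,28],[0,0,0,0,0,0,28],[0,0,0,0,0,0,28],[0,0,0,0,0,0,28],[0,0,0,0,0,0,28]]
  ]
}}

```text
time_s: 52.55
eef_pos: [0.4595, -0.2577, 0.0147]
eef_rot: [0.0, 0.622, 0.783, -0.0]
wrist_force: [0.2, 0.3, -1.1]
opening: 0.408
grasp_force: 60.0
```

>>> {"method": "jog_arm", "body": {
  "series": [
    [[0,0,1,0,0,0,28],[0,0,0,0,0,0,28],[0,0,1,0,0,0,28],[0,0,0,0,0,0,28],[0,0,0,0,0,0,28],[0,0,0,0,0,0,28],[0,0,0,0,0,0,28],[0,0,0,0,0,0,28],[0,0,0,0,0,0,28],[0,0,0,0,0,0,28]]
  ]
}}

```text
time_s: 53.55
eef_pos: [0.4594, -0.2576, 0.0126]
eef_rot: [-0.0, 0.622, 0.783, 0.0]
wrist_force: [0.3, -0.6, -1.0]
opening: 0.412
grasp_force: 60.0
```

>>> {"method": "jog_arm", "body": {
  "series": [
    [[0,0,1,0,0,0,28],[0,0,0,0,0,0,28],[0,0,1,0,0,0,28],[0,0,0,0,0,0,28],[0,0,0,0,0,0,28],[0,0,0,0,0,0,28],[0,0,0,0,0,0,28],[0,0,0,0,0,0,28],[0,0,0,0,0,0,28],[0,0,0,0,0,0,28]]
  ]
}}

```text
time_s: 54.55
eef_pos: [0.4595, -0.2577, 0.0106]
eef_rot: [0.0, 0.622, 0.783, 0.0]
wrist_force: [-0.2, -0.2, 0.7]
opening: 0.413
grasp_force: 60.1
```

>>> {"method": "jog_arm", "body": {
  "series": [
    [[0,0,0.7,0,0,0,28],[0,0,0,0,0,0,28],[0,0,0,0,0,0,28],[0,0,0,0,0,0,28],[0,0,0,0,0,0,28],[0,0,0,0,0,0,28],[0,0,0,0,0,0,28],[0,0,0,0,0,0,28],[0,0,0,0,0,0,28],[0,0,0,0,0,0,28]]
  ]
}}

```text
time_s: 55.55
eef_pos: [0.4595, -0.2577, 0.0106]
eef_rot: [0.0, 0.622, 0.783, -0.0]
wrist_force: [-2.8, 2.1, 7.7]
opening: 0.411
grasp_force: 60.8
```

Contact with the large collar. Release and rise straight up.

>>> {"method": "jog_arm", "body": {
  "series": [
    [[0,0,-0.7,0,0,0,36],[0,0,0,0,0,0,40],[0,0,0,0,0,0,44],[0,0,0,0,0,0,50],[0,0,0,0,0,0,58],[0,0,0,0,0,0,60],[0,0,0,0,0,0,60],[0,0,-5,0,0,0,60],[0,0,-12,0,0,0,60],[0,0,-15,0,0,0,60]]
  ]
}}

```text
time_s: 56.55
eef_pos: [0.4592, -0.2574, 0.0433]
eef_rot: [-0.0, 0.622, 0.783, 0.0]
wrist_force: [0.8, 0.8, -0.7]
opening: 0.703
grasp_force: 0.0
```

>>> {"method": "jog_arm", "body": {
  "series": [
    [[0,0,-20,0,0,0,60],[0,0,-20,0,0,0,60],[0,0,-20,0,0,0,60],[0,0,-20,0,0,0,60],[0,30,-10,0,0,0,60],[0,40,0,0,0,0,60],[0,40,0,0,0,0,60],[0,40,0,0,0,0,60],[0,20,0,0,0,0,60],[0,0,0,0,0,0,60]]
  ]
}}

```text
time_s: 57.55
eef_pos: [0.6273, -0.2183, 0.1335]
eef_rot: [0.001, 0.621, 0.784, 0.0]
wrist_force: [-0.2, 0.3, -0.3]
opening: 0.703
grasp_force: 0.0
```

```bash
python3 - <<'E'
from h import *
s=shot('scene');t=shot('top');o,M,p=axes();print(p,o['time_s'],o['wrist_force'])
a=cv2.resize(s['frame'][110:190,190:330],(420,240),interpolation=cv2.INTER_CUBIC)
b=cv2.resize(t['frame'][130:330,160:500],(612,360))
q=np.zeros((600,800,3),np.uint8);q[:240,:420]=a;q[240:,:612]=b;cv2.imwrite('pics/fin.png',q)
S=cloud(s)*1000
h=cv2.cvtColor(s['frame'],cv2.COLOR_BGR2HSV)
for lo,hi in((40,47),(53,63)):
    m=(np.hypot(S[...,0]-460,S[...,1]+257)<32)&(S[...,2]>lo)&(S[...,2]<hi)&(h[...,1]<60);print(lo,m.sum(),np.median(S[m],0).round(1))
E
```

```text
[ 624.67176639 -219.03207476  132.96437354] 57.65 [-1.12872244  0.13570855  0.45871398]
40 99 [ 472.5 -243.4   43.4]
53 82 [ 465.2 -252.4   57.1]
```

View pics/fin.png

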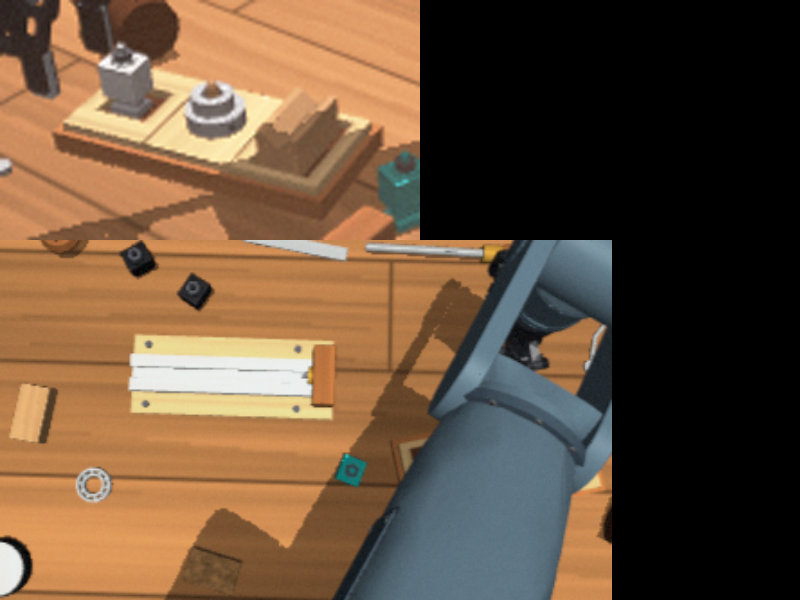

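The stop at (125,80), both collars stacked flat at (215,105) and the V-block groove up at (300,130) are all in place. The blank and bearing are untouched at (32,410) and (93,484), and the robot is clear. The collar tops measure 43 and 57 mm, against 44 and 58 expected.

```bash
python3 -c "
from bench import ctrl
print(ctrl.hand_in())"
```

```text
the job is handed in; nothing more can be done
None
```

All four fittings are in the tray as asked and the job is handed in at about 58 s; the blank and bearing were left untouched, and the highest wrist force read was about 65 N, when the fingertips pressed the bench while gripping the large collar.

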